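# Heft out the full canister from the bakery case

### The job

Slide the clear guard of the counter case fully open, find by heft which one of the three look-alike steel canisters is full, and set it down upright, without dropping it, in the middle of the scale's round pan. Leave the two empty canisters standing in their bay, slide the guard fully shut again, and let no canister topple and no bystander be disturbed.

Things in the scene. Friction and masses are not known exactly. Their poses are not given: they have to be found in the camera images.
- case: Wooden counter case fixed on the counter, turned a little about the vertical. Origin on the counter under the middle of the canister bay; x points into the case, away from the robot, y along the guard's track (to the robot's left), z up. Its floor lies 20 mm up and spans x -85 to 105 mm. A second bay at y 184 to 500 mm holds a loaf behind a clear pane; loaves also sit on the board above it.
- bay_floor (a point): Middle of the canister bay's floor (axes as the case's). The bay spans y -175 to 172 mm between 12 mm partitions, which reach forward to x -45 mm up to 100 mm above the counter and to x -10 mm higher up. The canisters stand in a row on x about 0, about 98 mm apart; they come out towards -x, over two 6 mm high track ribs on the floor at x -60 and -76 mm.
- board_edge (a point): Front lower edge, above the row, of the slatted top board that hangs over the canisters: 255 mm above the counter, at case x -15 mm; the board runs from there to x 107 mm, a blue rail stands on its front edge (top 304 mm up, front x -12 mm). It bars a vertical tool: reach the knobs with the tool tilted about 30 to 45 degrees, fingers pointing in and down.
- guard (a joint): Clear sheet that closes the front of the canister bay: m of travel, 0 = fully shut, 0.33 = fully open (slid along the case's +y, in front of the other bay). Hard stops at both ends, about 2.5 N of friction, no spring. 330 mm wide, 6 mm thick (edges 10 mm), top edge 175 mm above the counter, in the plane x = -68 mm of the case.
- guard_tab (a point): Centre of the guard's grip tab, which moves with the guard: an upright black tab on the middle of its top edge, 14 mm thick (case x), 28 mm wide (case y), 40 mm tall, its top 20 mm above this point. Axes as the case's.
- canister_a: One of three look-alike closed steel canisters, 72 mm across; the 75 mm lid (fixed on) ends 95 mm up and carries an upright round wooden knob, 22 mm across, 38 mm tall (top 133 mm up). Two are empty (under 0.27 kg), one is full (0.47 to 0.7 kg); they stand in the bay in any order. Origin: centre of its underside, z up.
- canister_b: One of three look-alike closed steel canisters, 72 mm across; the 75 mm lid (fixed on) ends 95 mm up and carries an upright round wooden knob, 22 mm across, 38 mm tall (top 133 mm up). Two are empty (under 0.27 kg), one is full (0.47 to 0.7 kg); they stand in the bay in any order. Origin: centre of its underside, z up.
- canister_c: One of three look-alike closed steel canisters, 72 mm across; the 75 mm lid (fixed on) ends 95 mm up and carries an upright round wooden knob, 22 mm across, 38 mm tall (top 133 mm up). Two are empty (under 0.27 kg), one is full (0.47 to 0.7 kg); they stand in the bay in any order. Origin: centre of its underside, z up.
- scale: Small counter scale fixed between robot and case, left or right: grey foot under a round flat steel pan, 120 mm across and 8 mm thick, its top 50 mm above the counter when empty. Origin: on the counter under the pan's centre.
- pan_top (a point): Centre of the scale pan's flat top; it sinks with the pan.
- pan (a joint): How far the scale's pan has sunk, m: 0 when empty, then 1 mm for every 0.6 N (so an empty canister 2.5 to 4.5 mm, the full one 7.5 to 11.5 mm); stop at 14 mm.
- bowl: Bystander, to be left alone: white bowl, 100 mm across, 45 mm high, on the counter between robot and case, on the other side from the scale. Origin: centre of its underside.
- jar_a: Bystander, to be left alone: small amber jar, 34 mm across, 55 mm high, in the canister bay behind the gap between two canisters. Origin: centre of its underside.
- jar_b: Bystander, to be left alone: second small amber jar, same size, behind the other gap. Origin: centre of its underside.
- loaf: Bystander, to be left alone: loaf 150 mm long, 90 mm wide, 85 mm high in the case's other bay. Origin: centre of its underside.
- mug: Bystander, to be left alone: blue mug, 80 mm across, 90 mm high, on the counter at the right. Origin: centre of its underside.
- shaker: Bystander, to be left alone: glass shaker with a steel cap, 60 mm across, 120 mm high, on the counter at the left. Origin: centre of its underside.
- tin: Bystander, to be left alone: open dark loaf tin, 110 x 200 x 70 mm, on the counter at the right. Origin: centre of its underside.
Mind the look-alikes: they are no part of the job. What is shaped like the canister_a but pink is not meant. What is shaped like the canister_c but turquoise is not meant.

How it is judged (in metres and radians):
On the way, in this order (a step that is already met when the one before it is completed fails the run):
1. the guard is slid fully open (over 315 of 330 mm) (value of joint guard above 0.315 m), for 0.1 s.
2. one canister stands upright, let go, on the scale's pan, and the pan has sunk over 6 mm: it is the full one (value of joint pan between 0.006 and 0.0135 m and contact force between the fingers and canister_a below 0.05 N and contact force between the fingers and canister_b below 0.05 N and contact force between the fingers and canister_c below 0.05 N and contact force between the fingers and scale below 0.05 N and ((horizontal distance between canister_a and scale below 0.024 m and z of canister_a in the frame of scale between 0.032 and 0.052 m and angle between canister_a's own z axis and vertical below 0.08 rad and linear speed of canister_a below 0.02 m/s) or (horizontal distance between canister_b and scale below 0.024 m and z of canister_b in the frame of scale between 0.032 and 0.052 m and angle between canister_b's own z axis and vertical below 0.08 rad and linear speed of canister_b below 0.02 m/s) or (horizontal distance between canister_c and scale below 0.024 m and z of canister_c in the frame of scale between 0.032 and 0.052 m and angle between canister_c's own z axis and vertical below 0.08 rad and linear speed of canister_c below 0.02 m/s))), for 0.2 s.
At the end, for the whole second after the job is handed in: The full canister stands upright (within 4.5 degrees), released and at rest on the scale's pan, its centre within 24 mm of the pan's, and the pan has sunk 6 to 13.5 mm; both empty canisters stand upright and at rest on the floor of their bay in the case; the guard is within 8 mm of fully shut (value of joint pan between 0.006 and 0.0135 m and contact force between the fingers and canister_a below 0.05 N and contact force between the fingers and canister_b below 0.05 N and contact force between the fingers and canister_c below 0.05 N and contact force between the fingers and scale below 0.05 N and value of joint guard below 0.008 m and ((horizontal distance between canister_a and scale below 0.024 m and z of canister_a in the frame of scale between 0.032 and 0.052 m and angle between each of canister_a, canister_b, canister_c's own z axis and vertical below 0.08 rad and linear speed of each of canister_a, canister_b, canister_c below 0.02 m/s and z of canister_b in the frame of case between 0.016 and 0.026 m and x of canister_b in the frame of case between -0.045 and 0.07 m and y of canister_b in the frame of case between -0.175 and 0.172 m and z of canister_c in the frame of case between 0.016 and 0.026 m and x of canister_c in the frame of case between -0.045 and 0.07 m and y of canister_c in the frame of case between -0.175 and 0.172 m) or (horizontal distance between canister_b and scale below 0.024 m and z of canister_b in the frame of scale between 0.032 and 0.052 m and angle between each of canister_b, canister_a, canister_c's own z axis and vertical below 0.08 rad and linear speed of each of canister_b, canister_a, canister_c below 0.02 m/s and z of canister_a in the frame of case between 0.016 and 0.026 m and x of canister_a in the frame of case between -0.045 and 0.07 m and y of canister_a in the frame of case between -0.175 and 0.172 m and z of canister_c in the frame of case between 0.016 and 0.026 m and x of canister_c in the frame of case between -0.045 and 0.07 m and y of canister_c in the frame of case between -0.175 and 0.172 m) or (horizontal distance between canister_c and scale below 0.024 m and z of canister_c in the frame of scale between 0.032 and 0.052 m and angle between each of canister_c, canister_a, canister_b's own z axis and vertical below 0.08 rad and linear speed of each of canister_c, canister_a, canister_b below 0.02 m/s and z of canister_a in the frame of case between 0.016 and 0.026 m and x of canister_a in the frame of case between -0.045 and 0.07 m and y of canister_a in the frame of case between -0.175 and 0.172 m and z of canister_b in the frame of case between 0.016 and 0.026 m and x of canister_b in the frame of case between -0.045 and 0.07 m and y of canister_b in the frame of case between -0.175 and 0.172 m))); the robot touches nothing.
It fails at once if a canister topples (leans over 40 degrees) (angle between any of canister_a, canister_b, canister_c's own z axis and vertical above 0.7 rad).
It fails at once if a canister is dropped (moves at over 0.4 m/s out of the fingers, a fall of about 8 mm) ((linear speed of canister_a above 0.4 m/s and contact force between the fingers and canister_a below 0.05 N) or (linear speed of canister_b above 0.4 m/s and contact force between the fingers and canister_b below 0.05 N) or (linear speed of canister_c above 0.4 m/s and contact force between the fingers and canister_c below 0.05 N)).
It fails at once if a bystander is moved more than 30 mm (distance of any of bowl, jar_a, jar_b, loaf, mug, shaker, tin from where it was at the start of the episode above 0.03 m).
It also fails if it takes over 72 s, if anything falls off the work surface, if the arm or the gripper's body presses on something with over 40 N, if the wrist force passes 120 N, or if a joint passes its speed limit or range.

### The arm

A 7-joint arm with a two-finger parallel gripper is mounted at the origin on the work surface. World frame = base frame: x ahead of the robot, y to its left, z up, the work surface at z = 0. Lengths are in mm, angles in rad, forces in N, time in s.
With the tool pointing down it reaches from about 400 to 875 mm from the base axis. Payload 4.4 kg.
Tool frame: the origin (TCP) lies on the centre line of the jaws, within the pads' length; the fingertips stand 14 mm ahead of it and the grasp point (between the pads) lies 5 mm behind it (tips_ahead is the distance from the TCP to the fingertips, in mm); z points along the fingers, y is the line along which they close (so a half turn about z gives the same grasp; the last joint's range is limited). The gripper opens to 85 mm and grips with 20 to 120 N. Pads are 22 mm wide; open, the fingers measure 114 mm over their backs; the gripper's body (76 mm by 85 mm) begins 54 mm behind the grasp point. The pads swing forward as they close: fully open they stand 13 mm farther back than shut.
Start: joints at [1.062, 0.628, 0.038, 1.517, -0.027, 0.996, -0.02], TCP at [278.535, -587.313, 211.413] pointing down, gripper open.
Joint ranges: [-3.06, 3.06], [-0.37, 2.12], [-1.25, 1.32], [0.18, 2.47], [-1.1, 4.24], [0.23, 1.98], [-2.94, 2.94]. Speed limits (rad/s): [2.57, 2.57, 3.14, 3.14, 3.14, 3.14, 3.14].

### API

Orientations are given as [roll, pitch, yaw] about the fixed x, y, z axes, in that order (R = Rz(yaw) Ry(pitch) Rx(roll)).
In Python, from cell import * gives the robot as it stands.
- The arm moves only by the tool move_arm, never from a script. Its argument "rows" is text: rows parted by semicolons, each of 7 numbers parted by spaces: the shift along the tool's x, y, z scaled (see below), then the turn, a rotation vector about the tool's x, y, z scaled (see below), then the closure, from -1 (fully open) to 1 (shut). A call has 1 to 12 rows; each row is the pose to reach, as a shift and turn from the pose commanded when the call began, along the tool's axes at that moment; what a row does not reach only later rows make up. The controller multiplies each number of a shift by 0.3 m and each number of a turn by pi/2 rad. A row lasts 1/12 s, in which the tool goes at most 41.7 mm and 7.16 degrees, less where a joint would pass 70% of its speed; a pose out of reach is approached as far as the arm can. A call with a number of a shift or a turn outside -1 to 1 is refused whole. A call with a gripper value outside its range is refused whole. The fingers move at their own pace and stop on an object; the grip force is fixed at half the most. Time passes only in rows, so rows that repeat a pose let the fingers close. It gives the time, the measured TCP pose, the force, the opening and the grip force at its end, in the units of the state.
- read_state(): the state, without advancing time (a new reading comes with each control period).
- get_image(name): name is "scene" or "top"; returns a dict with "img" (480x640x3 uint8, red, green, blue), "vfov" (degrees; the focal length in pixels is half the picture's height over the tangent of half this angle, whatever the lens; pixels are square), "cx", "cy" (the principal point, pixels), "extrinsics" (4x4, takes a point from camera to world coordinates). Camera axes: x right, y up, looking along -z (the intrinsics and any distortion apply to the point x, -y, -z); pixel columns grow to the right and rows downward; lengths in mm; the calibration is good to about 2 mm. A picture is of the moment at which its call begins. There is no depth.
- finish_job(): hands the job in; it is judged then, once.
The state is a dict: "clock": time; "qpos": joint angles; "qd": joint speeds; "tau": joint torques, N m; "eef_pos": TCP position; "tool_rot": TCP orientation; "force": force on the tool from outside, world axes, zero at the start; "torque": the same for the moment, N m; "width": finger opening in mm; "gripper_force": force on a finger pad.
Only numpy, scipy, OpenCV 4.12 (cv2) and the standard library are available. Lean on these libraries where they do the work, as an engineer would, in place of code of your own. Each camera call takes 0.05 s, during which the arm holds its last target. There are 200 camera calls.

## Working session

There is one attempt and no reset: what is moved stays moved. The work goes in short steps, Python scripts to look and compute and a tool call to move; the robot and the scene stay as the last step left them, time stands still between calls to the robot, and variables do not carry over. Pictures are saved under pics/ and viewed, at most 10 in all, crops included, and the job is handed in when it is done.

Besides the shell and the picture viewer there is one more tool, called after "Emit:" as name(argument=value, ...) on one line, values as JSON. move_arm: Moves the arm, as the interface text tells. Its arguments: {"type":"object","properties":{"rows":{"type":"string"}},"required":["rows"]}

```bash
ls; mkdir -p pics; python3 - <<'E'
from cell import *
import cv2,numpy as np
for n in("scene","top"):
    d=get_image(n); cv2.imwrite(f"pics/{n}0.png",d["img"][...,::-1]); np.savez(f"pics/{n}0.npz",**d)
    print(n,{k:v for k,v in d.items() if k!="img"})
print(read_state())
E
```

```text
pics
scene {'vfov': 46.476142532093434, 'cx': 316.5285251042049, 'cy': 239.1439535930369, 'extrinsics': array([[-2.11315476e-02, -7.22946273e-01,  6.90581019e-01,
         1.85384106e+03],
       [ 9.99737989e-01, -2.13584828e-02,  8.23216276e-03,
        -6.50511872e+00],
       [ 8.79835146e-03,  6.90574038e-01,  7.23208191e-01,
         1.46852244e+03],
       [ 0.00000000e+00,  0.00000000e+00,  0.00000000e+00,
         1.00000000e+00]])}
top {'vfov': 55.46696687730417, 'cx': 325.1647626452749, 'cy': 247.72897299065124, 'extrinsics': array([[ 1.24331396e-02,  9.80582700e-01, -1.95711488e-01,
         3.42389612e+02],
       [-9.99913445e-01,  1.13501758e-02, -6.65406741e-03,
        -6.11611172e+00],
       [-4.30350359e-03,  1.95777279e-01,  9.80638943e-01,
         1.52301758e+03],
       [ 0.00000000e+00,  0.00000000e+00,  0.00000000e+00,
         1.00000000e+00]])}
{'clock': 0.1, 'qpos': array([ 1.06218969,  0.62926998,  0.03842639,  1.51820961, -0.02701691,
        0.9963116 , -0.01997282]), 'qd': array([ 0.00102362, -0.00135137, -0.00012354, -0.00168223,  0.00033443,
       -0.00091791, -0.00102081]), 'tau': array([ 3.45495391e-03, -5.64526141e+01,  1.23080604e+00, -1.93968379e+01,
        1.13919057e-02,  5.46569150e-03,  9.33199459e-06]), 'eef_pos': array([ 278.3101787 , -586.77600868,  210.58881858]), 'tool_rot': array([-3.13991111e+00, -8.44276065e-06,  4.42840779e-01]), 'force': array([ 0.65253091, -0.60225515, -0.583704  ]), 'torque': array([-0.04554414, -0.03675281, -0.05066671]), 'gripper_force': 0.0, 'width': 85.12933448433371}
```

View pics/scene0.png

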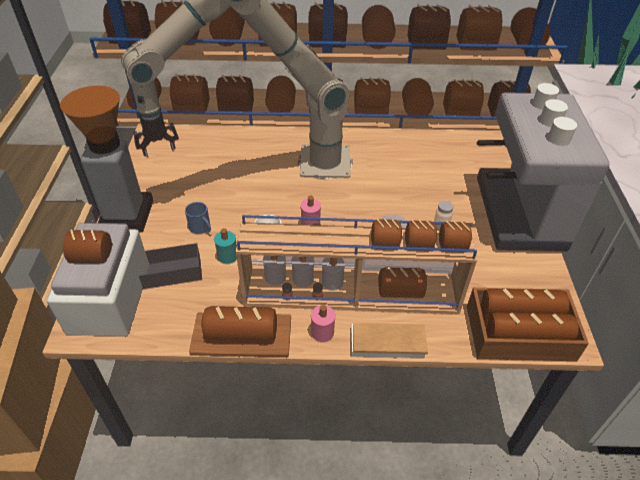

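View pics/top0.png

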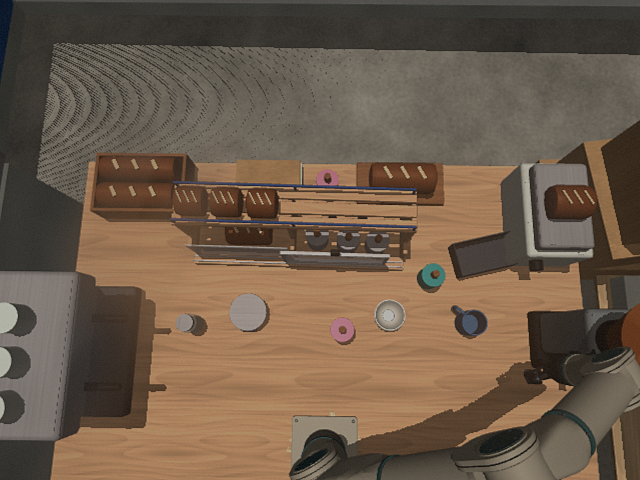

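The scene view looks from behind the case: it shows the steel canisters at (274,268), (303,270), (333,272), with pink and turquoise look-alikes outside the case. In the top view the scale pan is at (249,312), the bowl at (390,315), the guard tab at (335,253), and the knobs are near (317,233), (348,236), (377,240).
Things that could be mistaken for a canister in the top view are pink (343,330), pink (327,178) and turquoise (432,276). The steel ones in the bay are the right ones. I'll check them in a close crop.

```bash
python3 - <<'E'
import cv2
t=cv2.imread("pics/top0.png"); s=cv2.imread("pics/scene0.png")
a=cv2.resize(t[175:275,260:420],(800,500),interpolation=cv2.INTER_CUBIC); cv2.imwrite("pics/ct.png",a)
a=cv2.resize(s[205:315,230:390],(800,550),interpolation=cv2.INTER_CUBIC); cv2.imwrite("pics/cs.png",a)
E
```

```text
(no output)
```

View pics/ct.png

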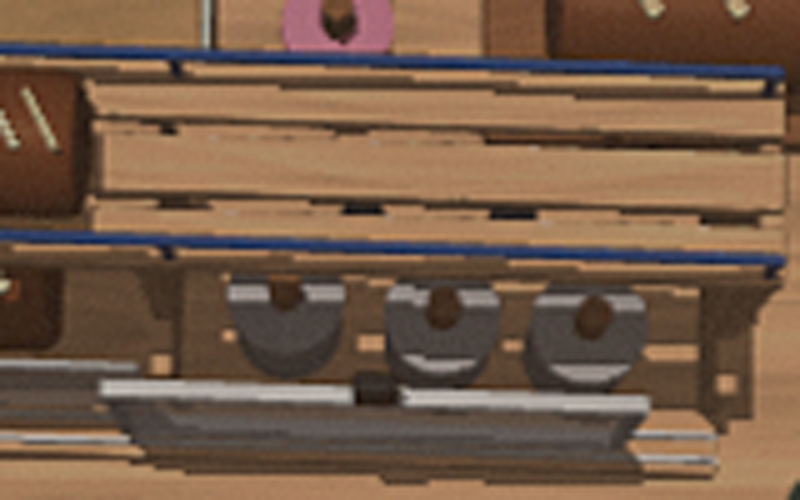

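View pics/cs.png

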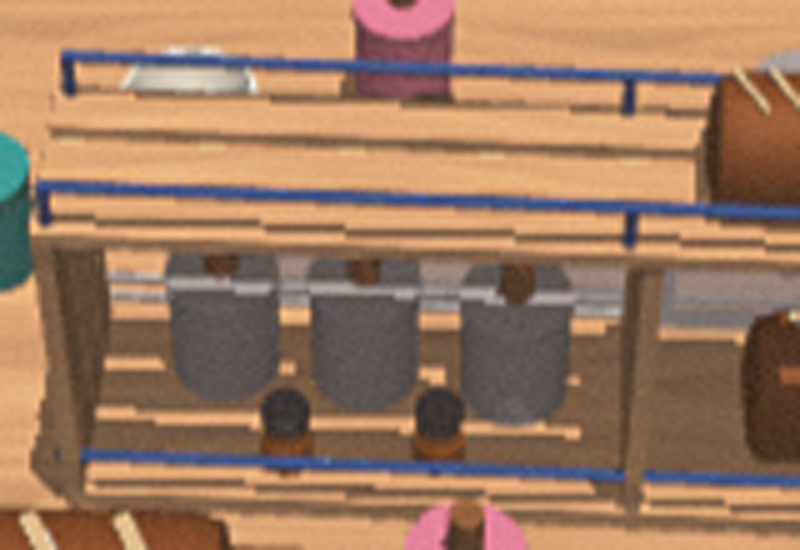

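The crops confirm three steel canisters in the bay behind the guard: knobs at top-view (317,232), (348.5,235), (378.5,237.5). The guard tab is at (335.5,251.5), and the two jars are behind the gaps.

```bash
cat > h.py <<'E'
import numpy as np,cv2
from scipy.spatial.transform import Rotation as R
def ld(n): return dict(np.load(f"pics/{n}.npz"))
def f_(d): return 240/np.tan(np.radians(float(d["vfov"])/2))
def ray(d,u,v):
    f=f_(d); c=np.array([(u-d["cx"])/f,-(v-d["cy"])/f,-1.]); E=d["extrinsics"]
    return E[:3,3],E[:3,:3]@c
def onz(d,u,v,z):
    o,r=ray(d,u,v); return o+r*(z-o[2])/r[2]
def proj(d,p):
    E=d["extrinsics"]; c=E[:3,:3].T@(np.asarray(p,float)-E[:3,3]); f=f_(d)
    return np.array([d["cx"]+f*c[0]/-c[2],d["cy"]-f*c[1]/-c[2]])
E
python3 - <<'E'
from h import *
t=ld("top0"); s=ld("scene0")
hsv=cv2.cvtColor(t["img"],cv2.COLOR_RGB2HSV)
m=(hsv[...,0]>108)&(hsv[...,0]<125)&(hsv[...,1]>110)
m[:205]=0;m[240:]=0;m[:,:150]=0;m[:,450:]=0
v,u=np.nonzero(m); print(u.min(),u.max(),len(u))
P=np.array([onz(t,a,b,300) for a,b in zip(u,v)])
vx,vy,x0,y0=cv2.fitLine(P[:,:2].astype(np.float32),cv2.DIST_HUBER,0,.01,.01).ravel()
yaw=np.arctan2(-vx*np.sign(vy),abs(vy)); print("rail",(vx,vy,x0,y0),"yaw",yaw,"ends",P[u.argmin()],P[u.argmax()])
g=t["img"].astype(int).sum(2)
# tab
mm=np.zeros(g.shape,bool); mm[246:257,328:343]=1; mm&=g<110
v,u=np.nonzero(mm); print("tab px",u.min(),u.max(),v.min(),v.max(),len(u),onz(t,u.mean(),v.mean(),207))
for n,(a,b,z) in dict(pan=(249,312,50),bowl=(390,315,45),pink=(343,328,133),turq=(433,273,133),shaker=(187,322,120)).items(): print(n,onz(t,a,b,z))
for a,b in((317,232),(348.5,235),(378.5,237.5)): print("knob",onz(t,a,b,153))
hs=t["img"].astype(int); mx=hs.max(2)-hs.min(2)
k=((mx<25)&(g>200)).astype(np.uint8); k[:280]=0;k[345:]=0;k[:,:220]=0;k[:,280:]=0
c=max(cv2.findContours(k,0,2)[0],key=cv2.contourArea); (a,b),r=cv2.minEnclosingCircle(c); e=cv2.fitEllipse(c);print("pan px",a,b,r,e,onz(t,*e[0],50),r*1470/f_(t))
cs=np.array([ld("scene0")["cx"]]);
for q in((220,262),(364,265),(516,280)):print("scene knob ray z153",onz(s,230+q[0]/5,205+q[1]/5,153))
E
```

```text
211 415 308
rail (np.float32(0.022764223), np.float32(0.99974084), np.float32(654.4171), np.float32(38.710938)) yaw -0.022766188 ends [661.09825378 319.22846064 300.        ] [ 647.56269067 -244.54851447  300.        ]
tab px 331 338 253 255 17 [585.55699549 -25.05210634 207.        ]
pan [423.64457864 245.20311349  50.        ]
bowl [ 419.89900701 -206.63514437   45.        ]
pink [374.92840205 -53.22796087 133.        ]
turq [ 544.57489371 -328.49540184  133.        ]
shaker [387.35169731 420.4719095  120.        ]
knob [664.94873352  28.95648389 153.        ]
knob [656.57854971 -68.1201537  153.        ]
knob [ 649.75627051 -160.29320798  153.        ]
pan px 248.14178466796875 312.1567077636719 18.87082290649414 ((247.87496948242188, 311.85980224609375), (35.66958236694336, 36.95091247558594), 22.272886276245117) [424.04583074 248.82915738  50.        ] 60.76903814895984
scene knob ray z153 [ 681.20275627 -153.84795998  153.        ]
scene knob ray z153 [681.10394133 -62.9987069  153.        ]
scene knob ray z153 [690.94229799  32.82704564 153.        ]
```

```bash
cat >> h.py <<'E'
YAW=-0.021
def Rt(tilt,yaw=YAW):   # tool pointing down, tilted so that fingers point along +x(yaw)
    return R.from_euler('z',yaw)*R.from_euler('y',-np.radians(tilt))*R.from_euler('x',np.pi)
def go(*tg,base=None):
    from cell import read_state
    s=read_state(); p0=np.array(s["eef_pos"]) if base is None else np.array(base[0],float)
    R0=R.from_euler('xyz',s["tool_rot"]) if base is None else base[1]
    for p,Rr in tg:
        d=np.array(p,float)-p0; a=R0.inv().apply(d)/300; w=(R0.inv()*Rr).as_rotvec()/(np.pi/2)
        print(np.round(a,4),np.round(w,4),"rows>=",round(max(np.linalg.norm(d)/41.7,np.degrees(np.linalg.norm(w)*np.pi/2)/7.16),1))
E
python3 - <<'E'
from h import *
go(([430,-340,300],Rt(0)),([560,-120,300],Rt(0)))
t=ld("top0")
for p in((280,252.6),(389.6,256)):print(onz(t,*p,175))
print(onz(t,335.4,251.5,215))
E
```

```text
[ 0.8093 -0.5271 -0.2971] [-1.100e-03  2.000e-04  2.953e-01] rows>= 7.3
[ 1.5151 -1.004  -0.2963] [-1.100e-03  2.000e-04  2.953e-01] rows>= 13.2
[594.91802749 138.61375132 175.        ]
[ 588.36790276 -190.49073977  175.        ]
[592.56752222 -27.23346299 215.        ]
```

Emit:
move_arm(rows="0.3 -0.1 -0.3 0 0 0 1; 0.81 -0.53 -0.3 0 0 0.295 1; 0.81 -0.53 -0.3 0 0 0.295 1; 0.81 -0.53 -0.3 0 0 0.295 1; 0.81 -0.53 -0.3 0 0 0.295 1; 0.81 -0.53 -0.3 0 0 0.295 1; 0.81 -0.53 -0.3 0 0 0.295 1; 0.81 -0.53 -0.3 0 0 0.295 1; 0.81 -0.53 -0.3 0 0 0.295 1; 0.81 -0.53 -0.3 0 0 0.295 1")

```text
clock: 0.93
eef_pos: [430.6, -338.5, 301.5]
tool_rot: [3.141, -0.0, -0.018]
force: [0.1, -0.3, 0.4]
width: 0.1
gripper_force: 0.0
```

```bash
python3 - <<'E'
from h import *
go(([586,-95,290],Rt(0)),([586,-95,202],Rt(0)))
E
```

```text
[ 0.5038 -0.8206  0.0381] [ 0.0001 -0.      0.0022] rows>= 6.9
[ 0.5037 -0.8206  0.3314] [ 0.0001 -0.      0.0022] rows>= 7.3
```

Emit:
move_arm(rows="0.5 -0.82 0.04 0 0 0 1; 0.5 -0.82 0.04 0 0 0 1; 0.5 -0.82 0.04 0 0 0 1; 0.5 -0.82 0.04 0 0 0 1; 0.5 -0.82 0.04 0 0 0 1; 0.5 -0.82 0.04 0 0 0 1; 0.5 -0.82 0.04 0 0 0 1; 0.5 -0.82 0.33 0 0 0 1; 0.5 -0.82 0.33 0 0 0 1; 0.5 -0.82 0.33 0 0 0 1; 0.5 -0.82 0.33 0 0 0 1")

```text
clock: 1.85
eef_pos: [582.5, -98.6, 199.9]
tool_rot: [3.141, 0.007, -0.023]
force: [1.0, 0.8, 1.1]
width: -0.2
gripper_force: 0.0
```

```bash
python3 - <<'E'
from h import *
from cell import *
d=get_image("top"); np.savez("pics/top1.npz",**d)
cv2.imwrite("pics/c1.png",cv2.resize(d["img"][200:300,260:420,::-1],(800,500),interpolation=cv2.INTER_CUBIC))
go(([586,-45,202],Rt(0)),([587,0,202],Rt(0)))
E
```

```text
[ 0.0006 -0.1796  0.001 ] [ 0.0006  0.0011 -0.0017] rows>= 1.3
[ 0.0004 -0.3297  0.0009] [ 0.0006  0.0011 -0.0017] rows>= 2.4
```

View pics/c1.png

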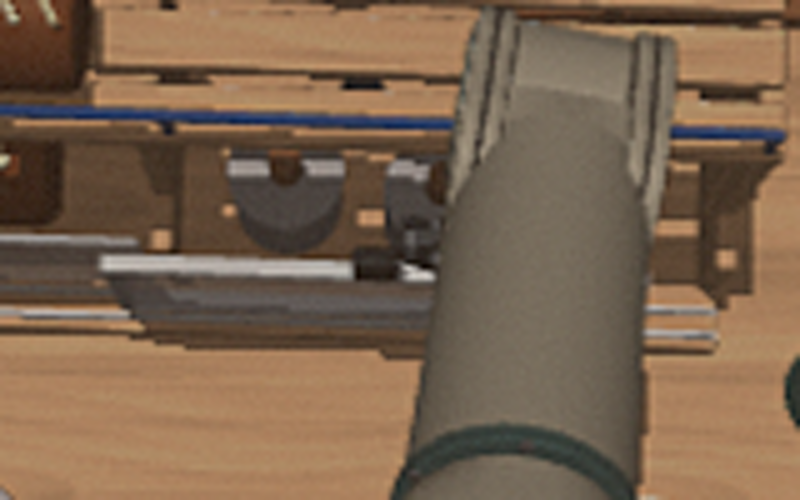

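The crop shows the gripper just right of the tab: tab at about top-view (335.5,252.5), with a dark part of the gripper at about (343,247).

```bash
python3 - <<'E'
from h import *
from cell import *
t=ld("top1"); s=read_state(); p=s["eef_pos"]; print(p)
for z in(-14,0,60,120): print(z,proj(t,p+[0,0,z]),proj(t,p+[0,30,z]))
print(proj(t,[594,-27,215]))
go(([590,-20,202],Rt(0)),([598,268,202],Rt(0)))
E
```

```text
[584.53481831 -98.87307744 202.36053998]
-14 [359.34518642 256.11551216] [349.24025202 255.99963177]
0 [359.67439964 255.26890358] [349.46604533 255.15196369]
60 [361.1651142  251.43536458] [350.48845435 251.31365912]
120 [362.79912607 247.23332055] [351.60912803 247.10645157]
[335.32392365 251.01683388]
[ 0.012  -0.2633  0.0009] [ 0.0006  0.0011 -0.0017] rows>= 1.9
[ 0.016  -1.2236  0.    ] [ 0.0006  0.0011 -0.0017] rows>= 8.8
```

Emit:
move_arm(rows="0.01 -0.05 0 0 0 0 1; 0.012 -0.1 0 0 0 0 1; 0.012 -0.15 0 0 0 0 1; 0.012 -0.2 0 0 0 0 1; 0.012 -0.25 0 0 0 0 1; 0.012 -0.3 0 0 0 0 1; 0.012 -0.35 0 0 0 0 1; 0.012 -0.4 0 0 0 0 1")

```text
clock: 2.57
eef_pos: [593.3, 22.4, 205.9]
tool_rot: [-3.142, -0.006, -0.023]
force: [-0.0, 0.6, -0.2]
width: 0.2
gripper_force: 0.0
```

```bash
python3 - <<'E'
from h import *
from cell import *
d=get_image("top"); np.savez("pics/top2.npz",**d)
cv2.imwrite("pics/c2.png",cv2.resize(d["img"][200:300,200:440,::-1],(800,333),interpolation=cv2.INTER_CUBIC))
go(([596,140,202],Rt(0)),([600,285,202],Rt(0)))
E
```

```text
[ 0.0021 -0.3764  0.0137] [-0.0022 -0.0036  0.0016] rows>= 2.7
[ 0.0065 -0.8599  0.0154] [-0.0022 -0.0036  0.0016] rows>= 6.2
```

View pics/c2.png

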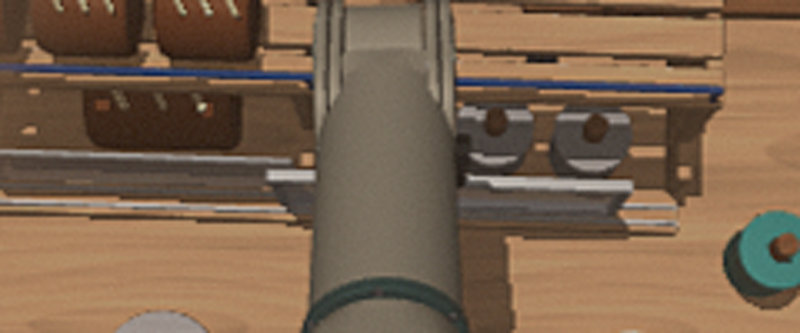

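The guard has not moved: its right end is still at top-view (389.6,255), so the fingers passed the tab without touching. I'll check the guard's height and x by two views.

```bash
python3 - <<'E'
from h import *
t=ld("top0"); s=ld("scene0")
for z in(175,100,26): print(z,"sceneline",onz(s,230+90/5,205+287/5-2,z),onz(s,252,205+290/5,z))
for y in (-190,-27,100):
  for x in(594,600):
   for z in(26,175,215): print((x,y,z),"scene",proj(s,[x,y,z]).round(1),"top",proj(t,[x,y,z]).round(1))
for z in (175,190,205,215): print(z, onz(t,335.4,251.5,z))
E
```

```text
175 sceneline [ 715.51769487 -230.53977746  175.        ] [ 725.78627412 -217.15419298  175.        ]
100 sceneline [ 649.51632538 -243.52957875  100.        ] [ 660.38028931 -229.36788185  100.        ]
26 sceneline [ 584.39497415 -256.34618269   26.        ] [ 595.8463843  -241.41872153   26.        ]
(594, -190, 26) scene [267.  262.9] top [383.4 262.3]
(594, -190, 175) scene [264.5 232.5] top [389.4 254.2]
(594, -190, 215) scene [263.8 223.7] top [391.2 251.7]
(600, -190, 26) scene [266.9 264.2] top [383.4 260.5]
(600, -190, 175) scene [264.3 233.8] top [389.4 252.2]
(600, -190, 215) scene [263.6 225.1] top [391.2 249.6]
(594, -27, 26) scene [314.6 264. ] top [334.3 261.7]
(594, -27, 175) scene [314.9 233.6] top [335.1 253.5]
(594, -27, 215) scene [315.  224.8] top [335.3 251. ]
(600, -27, 26) scene [314.6 265.3] top [334.3 260. ]
(600, -27, 175) scene [314.9 234.9] top [335.1 251.6]
(600, -27, 215) scene [314.9 226.1] top [335.3 249. ]
(594, 100, 26) scene [351.7 264.8] top [296.1 261.3]
(594, 100, 175) scene [354.2 234.4] top [292.8 253. ]
(594, 100, 215) scene [355.  225.6] top [291.8 250.5]
(600, 100, 26) scene [351.8 266.1] top [296.2 259.5]
(600, 100, 175) scene [354.3 235.8] top [292.9 251.1]
(600, 100, 215) scene [355. 227.] top [291.9 248.5]
175 [600.21812002 -27.87924487 175.        ]
190 [597.34914585 -27.63707666 190.        ]
205 [594.48017167 -27.39490846 205.        ]
215 [592.56752222 -27.23346299 215.        ]
```

Emit:
move_arm(rows="0.01 0 -0.1 0 0 0 1; 0.01 0.1 -0.12 0 0 0 1; 0.01 0.4 -0.12 0 0 0 1; 0.01 0.4 -0.12 0 0 0 1; 0.01 0.4 -0.12 0 0 0 1; 0.01 0.4 -0.12 0 0 0 1; 0.01 0.4 -0.05 0 0 0 1; 0.01 0.4 0 0 0 0 1; 0.01 0.4 0 0 0 0 1; 0.01 0.4 0.02 0 0 0 1; 0.01 0.4 0.04 0 0 0 1; 0.01 0.4 0.05 0 0 0 1")

```text
clock: 3.62
eef_pos: [592.1, -96.7, 187.9]
tool_rot: [3.142, -0.001, -0.02]
force: [0.1, 0.1, -0.3]
width: -0.2
gripper_force: 0.0
```

```bash
python3 - <<'E'
from h import *
from cell import *
s=read_state();print(s["eef_pos"],s["force"])
go(([597,-90,192],Rt(0)))
E
```

```text
[592.11046735 -96.73178683 187.8620548 ] [ 0.0873328   0.07582985 -0.27421744]
[ 0.0159 -0.0228 -0.0138] [ 0.     -0.0008  0.0004] rows>= 0.2
```

Emit:
move_arm(rows="0.01 0 0 0 0 0 1; 0.01 0 0.007 0 0 0 1; 0.01 0 0.014 0 0 0 1; 0.01 0 0.02 0 0 0 1; 0.01 0 0.02 0 0 0 1")

```text
clock: 4.03
eef_pos: [594.4, -96.8, 181.1]
tool_rot: [-3.142, 0.001, -0.021]
force: [-0.5, 0.0, 0.4]
width: -0.1
gripper_force: 0.0
```

Emit:
move_arm(rows="0.005 -0.04 0 0 0 0 1; 0.005 -0.08 0 0 0 0 1; 0.005 -0.12 0 0 0 0 1; 0.005 -0.16 0 0 0 0 1; 0.005 -0.2 0 0 0 0 1; 0.005 -0.24 0 0 0 0 1; 0.005 -0.28 0 0 0 0 1; 0.005 -0.32 0 0 0 0 1; 0.005 -0.36 0 0 0 0 1;0.005 -0.36 0 0 0 0 1")

```text
clock: 4.87
eef_pos: [598.3, 16.0, 181.4]
tool_rot: [-3.138, 0.0, -0.016]
force: [-0.8, 0.2, -0.6]
width: -0.3
gripper_force: 0.0
```

```bash
python3 - <<'E'
from h import *
from cell import *
d=get_image("top"); np.savez("pics/top3.npz",**d)
e=get_image("scene")
a=cv2.resize(d["img"][200:290,220:420,::-1],(800,360),interpolation=cv2.INTER_CUBIC)
b=cv2.resize(e["img"][195:255,230:430,::-1],(800,240),interpolation=cv2.INTER_CUBIC)
cv2.imwrite("pics/c3.png",np.vstack([a,b]))
s=read_state();print(s["eef_pos"],s["force"])
E
```

```text
[598.11705945  12.94859812 181.32101428] [-0.35300705 -0.26639116  0.07650036]
```

View pics/c3.png

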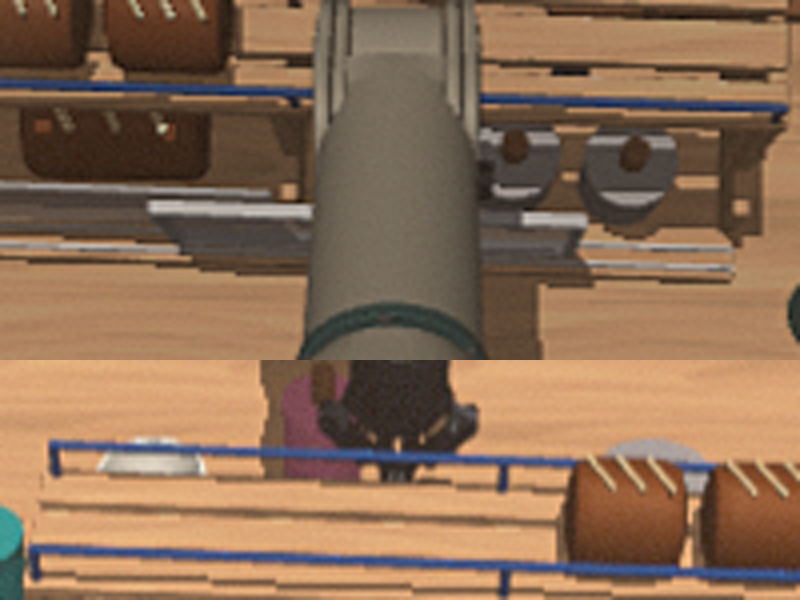

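The guard has now slid about 68 mm: its right end is at top-view (366.5,255). The lower height engages the tab, so I'll keep pushing.

Emit:
move_arm(rows="0 -0.06 0 0 0 0 1; 0 -0.12 0 0 0 0 1; 0 -0.18 0 0 0 0 1; 0 -0.24 0 0 0 0 1; 0 -0.3 0 0 0 0 1; 0 -0.36 0 0 0 0 1; 0 -0.42 0 0 0 0 1; 0 -0.48 0 0 0 0 1; 0 -0.54 0 0 0 0 1; 0 -0.6 0 0 0 0 1;0 -0.64 0 0 0 0 1;0 -0.68 0 0 0 0 1")

```text
clock: 5.97
eef_pos: [602.4, 214.4, 181.3]
tool_rot: [3.14, 0.001, -0.022]
force: [-0.6, -3.1, 1.0]
width: 0.1
gripper_force: 1.6
```

Emit:
move_arm(rows="0 -0.02 0 0 0 0 1; 0 -0.04 0 0 0 0 1; 0 -0.06 0 0 0 0 1; 0 -0.08 0 0 0 0 1")

```text
clock: 6.3
eef_pos: [602.8, 235.8, 181.2]
tool_rot: [3.136, 0.001, -0.022]
force: [-1.0, -16.7, 5.7]
width: -0.4
gripper_force: 8.3
```

```bash
python3 - <<'E'
from h import *
from cell import *
s=read_state();print(s["eef_pos"],s["force"])
d=get_image("top"); np.savez("pics/top4.npz",**d)
E
```

```text
[602.81658463 235.77635814 181.2213574 ] [ -0.95871929 -16.67213191   5.68629077]
```

Emit:
move_arm(rows="0 0.03 0 0 0 0 1; 0 0.05 -0.05 0 0 0 1; -0.1 0.05 -0.2 0 0 0 0.5; -0.3 0 -0.4 0 0 0 -1; -0.3 0 -0.4 0 0 0 -1; -0.3 0 -0.4 0 0 0 -1; -0.3 0 -0.4 0 0 0 -1")

```text
clock: 6.93
eef_pos: [512.3, 244.0, 305.2]
tool_rot: [-3.136, -0.005, -0.017]
force: [0.9, 1.5, -0.4]
width: 60.8
gripper_force: 0.0
```

```bash
python3 - <<'E'
from h import *
from cell import *
s=read_state();print(s["eef_pos"],s["force"])
d=get_image("top"); np.savez("pics/top5.npz",**d)
a=cv2.resize(d["img"][205:275,220:420,::-1],(800,280),interpolation=cv2.INTER_CUBIC)
b=cv2.resize(d["img"][215:260,300:400,::-1],(800,320),interpolation=cv2.INTER_CUBIC)
cv2.imwrite("pics/c5.png",np.vstack([a,b[:,:,:]]))
E
```

```text
[512.28036706 243.97898643 305.19277198] [ 0.94212459  1.4898877  -0.39744017]
```

View pics/c5.png

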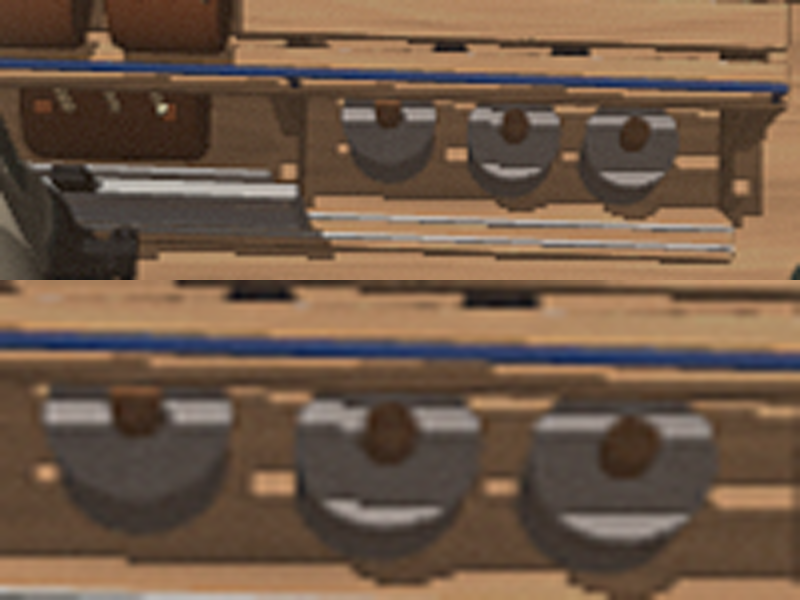

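The guard is open and clear of all three canisters. Lid centres are at columns about 317.3, 348.4 and 378, with front lid edges at rows about 246.6, 249.7 and 252.

```bash
python3 - <<'E'
from h import *
t=ld("top5"); K=lambda x,y:(300+x/8,215+(y-280)/7.111)
for n,cx,lb,bb,kn in(("A",138,505,533,(137,None,435)),("B",388,527,556,(388,402,470)),("C",625,543,571,(628,415,480))):
    p=onz(t,*K(cx,lb),115); q=onz(t,*K(cx,bb),20)
    print(n,"lid",p+[37.5,0,0],"base",q+[36,0,0], "knob base front",onz(t,*K(kn[0],kn[2]),115)+[11,0,0], "top back",kn[1] and onz(t,*K(kn[0],kn[1]),153)-[11,0,0])
i=t["img"]; 
b=i.astype(int); m=(b[...,0]-b[...,2]>22)&(b.sum(2)<230)
for (x,y) in((137,425),(388,432),(628,448)):
    u,v=K(x,y); u,v=int(u),int(v); w=m[v-6:v+7,u-6:u+7]; vv,uu=np.nonzero(w); print(len(uu),uu.min()+u-6,uu.max()+u-6,vv.min()+v-6,vv.max()+v-6,uu.mean()+u-6)
go(([560,-69,330],Rt(38)),base=None)
E
```

```text
A lid [664.09798976  28.38856876 115.        ] base [668.3030023   30.50338783  20.        ] knob base front [669.33280163  29.28609258 115.        ] top back None
B lid [655.31759961 -69.95521556 115.        ] base [658.48962246 -74.29626232  20.        ] knob base front [654.56808634 -69.89269712 115.        ] top back [654.56191358 -68.0983434  153.        ]
C lid [ 649.20136862 -162.90801666  115.        ] base [ 652.46777317 -173.34927819   20.        ] knob base front [ 651.12666208 -164.38030644  115.        ] top back [ 649.83949116 -160.40876632  153.        ]
51 311 323 229 236 316.62745098039215
61 342 354 230 240 348.1475409836066
52 375 382 234 242 378.1730769230769
[ 0.1756  1.0347 -0.0922] [-0.0025  0.42    0.0008] rows>= 7.6
```

```bash
python3 - <<'E'
from h import *
go(([427,249,200],Rt(36)),([427,249,175],Rt(36)))
E
```

```text
[-0.2889 -0.0155  0.3429] [-0.0025  0.3978  0.0008] rows>= 5.0
[-0.2892 -0.0152  0.4263] [-0.0025  0.3978  0.0008] rows>= 5.0
```

Emit:
move_arm(rows="-0.1 0 0.1 0 0.1 0 -0.2; -0.29 0 0.34 0 0.4 0 -0.2; -0.29 0 0.34 0 0.4 0 -0.2; -0.29 0 0.34 0 0.4 0 -0.2; -0.29 0 0.34 0 0.4 0 -0.2; -0.29 0 0.43 0 0.4 0 -0.2; -0.29 0 0.43 0 0.4 0 -0.2; -0.29 0 0.43 0 0.4 0 -0.2; -0.29 0 0.43 0 0.4 0 -0.2")

```text
clock: 7.73
eef_pos: [422.9, 269.3, 231.9]
tool_rot: [3.083, -0.577, -0.005]
force: [-0.4, 0.1, 0.3]
width: 51.3
gripper_force: 0.0
```

```bash
python3 - <<'E'
from h import *
from cell import *
s=read_state();print(s["eef_pos"],s["qpos"],s["tool_rot"])
go(([560,10,290],Rt(38)))
E
```

```text
[422.85231519 269.32851385 231.85408856] [-1.6596432   0.44319269  0.92324154  2.31082879  0.53101414  0.23228674
 -2.94078674] [ 3.08291936 -0.57706862 -0.00530051]
[0.4927 0.8553 0.1399] [0.0315 0.0546 0.0097] rows>= 7.2
```

```bash
python3 - <<'E'
from h import *
from cell import *
import json
s=read_state(); open("st.jsonl","a").write(json.dumps({k:np.array(s[k]).tolist() for k in("qpos","eef_pos","tool_rot")})+"\n")
go(([500,100,330],Rt(0)),([500,100,330],Rt(0)*R.from_euler('z',-1.5)))
E
```

```text
[ 0.3965  0.5698 -0.099 ] [ 0.0334 -0.3675 -0.0011] rows>= 5.0
[ 0.3965  0.5698 -0.099 ] [ 0.3019 -0.2703 -0.927 ] rows>= 12.7
```

Emit:
move_arm(rows="0.1 0.1 -0.1 0.02 -0.1 0 -0.2; 0.4 0.57 -0.1 0.033 -0.37 0 -0.2; 0.4 0.57 -0.1 0.033 -0.37 0 -0.2; 0.4 0.57 -0.1 0.033 -0.37 0 -0.2; 0.4 0.57 -0.1 0.033 -0.37 0 -0.2; 0.4 0.57 -0.1 0.033 -0.37 0 -0.2; 0.4 0.57 -0.1 0.033 -0.37 0 -0.2")

```text
clock: 8.32
eef_pos: [489.2, 125.1, 311.0]
tool_rot: [3.133, -0.05, -0.031]
force: [1.2, 1.0, -0.5]
width: 51.4
gripper_force: 0.0
```

```bash
cat >> h.py <<'E'
def log():
    from cell import read_state
    import json
    s=read_state(); open("st.jsonl","a").write(json.dumps({k:np.array(s[k]).tolist() for k in("qpos","eef_pos","tool_rot")})+"\n")
    print(round(s["clock"],2),"q",np.round(s["qpos"],3),"p",np.round(s["eef_pos"],1),"rot",np.round(s["tool_rot"],3),"F",np.round(s["force"],2),"w",round(s["width"],1))
Z=R.from_euler('z',np.pi)
E
python3 -c "
from h import *
log(); go(([540,0,330],Rt(0)*R.from_euler('z',-1.5)))"
```

```text
8.32 q [-0.619  0.3    0.391  1.821 -0.108  0.998 -1.791] p [489.2 125.1 311. ] rot [ 3.133 -0.05  -0.031] F [ 1.15  0.99 -0.47] w 51.4
[ 0.1851  0.4121 -0.0504] [ 0.0286 -0.0214 -0.9611] rows>= 12.1
```

Emit:
move_arm(rows="0.19 0.41 -0.05 0.03 -0.02 -0.96 -0.2; 0.19 0.41 -0.05 0.03 -0.02 -0.96 -0.2; 0.19 0.41 -0.05 0.03 -0.02 -0.96 -0.2; 0.19 0.41 -0.05 0.03 -0.02 -0.96 -0.2; 0.19 0.41 -0.05 0.03 -0.02 -0.96 -0.2; 0.19 0.41 -0.05 0.03 -0.02 -0.96 -0.2; 0.19 0.41 -0.05 0.03 -0.02 -0.96 -0.2; 0.19 0.41 -0.05 0.03 -0.02 -0.96 -0.2; 0.19 0.41 -0.05 0.03 -0.02 -0.96 -0.2; 0.19 0.41 -0.05 0.03 -0.02 -0.96 -0.2; 0.19 0.41 -0.05 0.03 -0.02 -0.96 -0.2; 0.19 0.41 -0.05 0.03 -0.02 -0.96 -0.2")

```text
clock: 9.32
eef_pos: [541.9, -1.5, 329.4]
tool_rot: [3.135, -0.0, 1.422]
force: [0.5, 0.4, 0.1]
width: 51.3
gripper_force: 0.0
```

```bash
python3 -c "
from h import *
log(); go(([560,-69,300],Rt(0)*Z),([560,-69,300],Rt(19)*Z))"
```

```text
9.32 q [-0.124  0.353  0.106  1.658 -0.039  1.126 -0.157] p [541.9  -1.5 329.4] rot [ 3.135 -0.     1.422] F [0.48 0.41 0.06] w 51.3
[-0.2137  0.0924  0.0986] [ 0.0031  0.0032 -1.0813] rows>= 13.6
[-0.2137  0.0924  0.0986] [-0.176  -0.1544 -1.0707] rows>= 13.8
```

Emit:
move_arm(rows="-0.21 0.09 0.1 0 0 -1 -0.2; -0.21 0.09 0.1 0 0 -1 -0.2; -0.21 0.09 0.1 0 0 -1 -0.2; -0.21 0.09 0.1 0 0 -1 -0.2; -0.21 0.09 0.1 0 0 -1 -0.2; -0.21 0.09 0.1 0 0 -1 -0.2; -0.21 0.09 0.1 0 0 -1 -0.2; -0.21 0.09 0.1 0 0 -1 -0.2; -0.21 0.09 0.1 0 0 -1 -0.2; -0.21 0.09 0.1 0 0 -1 -0.2; -0.21 0.09 0.1 0 0 -1 -0.2; -0.21 0.09 0.1 0 0 -1 -0.2")

```text
clock: 10.32
eef_pos: [559.0, -67.8, 299.5]
tool_rot: [3.14, 0.006, 2.918]
force: [-0.2, -0.1, 0.3]
width: 51.3
gripper_force: 0.0
```

```bash
python3 -c "
from h import *
log(); go(([590,-69,230],Rt(38)*Z))"
```

```text
10.32 q [ 0.229  0.417 -0.232  1.646  0.105  1.084  1.315] p [559.  -67.8 299.5] rot [3.14  0.006 2.918] F [-0.22 -0.15  0.35] w 51.3
[-0.1002  0.0186  0.2323] [-0.0419 -0.4168 -0.1245] rows>= 5.5
```

Emit:
move_arm(rows="-0.05 0.02 0.1 -0.02 -0.1 -0.05 -0.2; -0.1 0.02 0.23 -0.042 -0.417 -0.124 -0.2; -0.1 0.02 0.23 -0.042 -0.417 -0.124 -0.2; -0.1 0.02 0.23 -0.042 -0.417 -0.124 -0.2; -0.1 0.02 0.23 -0.042 -0.417 -0.124 -0.2; -0.1 0.02 0.23 -0.042 -0.417 -0.124 -0.2; -0.1 0.02 0.23 -0.042 -0.417 -0.124 -0.2; -0.1 0.02 0.23 -0.042 -0.417 -0.124 -0.2")

```text
clock: 10.98
eef_pos: [586.5, -86.3, 226.1]
tool_rot: [-3.103, 0.486, 3.057]
force: [-0.2, -0.8, 0.4]
width: 51.3
gripper_force: 0.0
```

```bash
python3 -c "
from h import *
log(); go(([604,-69,206],Rt(38)*Z),([659,-69,137],Rt(38)*Z))"
```

```text
10.98 q [ 0.406  0.378 -0.444  2.149  0.972  0.272  0.608] p [586.5 -86.3 226.1] rot [-3.103  0.486  3.057] F [-0.17 -0.79  0.38] w 51.3
[-0.0158  0.0655  0.0818] [-0.0465 -0.1132 -0.0319] rows>= 1.6
[-0.0698  0.092   0.3697] [-0.0465 -0.1132 -0.0319] rows>= 2.8
```

```bash
cat > fk.py <<'E'
import numpy as np,json,itertools
from scipy.spatial.transform import Rotation as R
from scipy.optimize import least_squares
S=[json.loads(l) for l in open("st.jsonl")]
S.append(dict(qpos=[1.06219,.62927,.03843,1.51821,-.02702,.99631,-.01997],eef_pos=[278.31,-586.78,210.59],tool_rot=[-3.13991,0,.44284]))
def fk(q,s,L,Off):
    # rot chain: Rz Ry Rz Ry Rz Ry Rz, tool offset yaw Off
    ax=['z','y','z','y','z','y','z']; T=R.identity(); p=np.array([0,0,0.])
    segs=np.asarray(L,float).reshape(7,3)
    for i in range(7):
        T=T*R.from_euler(ax[i],s[i]*q[i]); p=p+T.apply(segs[i])
    return p,T*R.from_euler('z',Off)
if __name__=="__main__":
    best=[]
    for sg in itertools.product((1,-1),repeat=4):
      for s2 in itertools.product((1,-1),repeat=3):
        s=[sg[0],s2[0],sg[1],s2[1],sg[2],s2[2],sg[3]]
        for Off in np.arange(4)*np.pi/2:
            e=sum((fk(x["qpos"],s,np.zeros(21),Off)[1].inv()*R.from_euler('xyz',x["tool_rot"])).magnitude() for x in S)/len(S)
            best.append((e,s,Off))
    best.sort(key=lambda b:b[0]); print(*[(round(b[0],4),b[1],round(b[2],2)) for b in best[:4]],sep="\n")
    e,s,Off=best[0]
    def un(v):
        L=np.zeros((7,3)); L[0,2]=v[0]; L[2,2]=v[1]; L[4,2]=v[2]; L[6,2]=v[3]; L[2,0]=v[4]; L[4,0]=v[5];L[0,1]=v[6];L[2,1]=v[7];L[4,1]=v[8];L[5,0]=v[9];L[5,1]=v[10]; return L.ravel()
    f=lambda v:np.r_[np.concatenate([fk(x["qpos"],s,un(v),Off)[0]-x["eef_pos"] for x in S]),np.array(v[4:])*.02]
    r=least_squares(f,[300,400,400,250]+[0]*7); print(np.round(r.x,1),np.round(r.fun[:3*len(S)],1))
    np.savez("fk.npz",s=s,Off=Off,L=un(r.x))
E
python3 fk.py
```

```text
(0.0, [-1, 1, -1, 1, -1, 1, -1], np.float64(1.57))
(0.3776, [-1, -1, -1, -1, -1, -1, -1], np.float64(1.57))
(0.5941, [-1, 1, -1, 1, 1, 1, -1], np.float64(1.57))
(0.6393, [-1, -1, -1, -1, 1, -1, -1], np.float64(1.57))
[ 3.362e+02  5.591e+02  3.822e+02  3.697e+02  0.000e+00  0.000e+00
 -1.150e+01 -1.610e+01 -2.000e-01  0.000e+00 -2.000e-01] [-0. -0. -0. -0. -0. -0.  0. -0.  0.  0.  0.  0.  0. -0.  0. -0.  0. -0.]
```

```bash
cat > ik.py <<'E'
from h import *
from fk import fk
K=np.load("fk.npz"); s=K["s"];Off=float(K["Off"]);L=K["L"]
lo=np.array([-3.06,-.37,-1.25,.18,-1.1,.23,-2.94])+.04; hi=np.array([3.06,2.12,1.32,2.47,4.24,1.98,2.94])-.04
from scipy.optimize import least_squares
rng=np.random.default_rng(0)
mid=np.array([0,.5,0,1.4,0,1,0])
def ik(p,Rr,q0=None,n=6,reg=1e-3):
    best=(9,None)
    for k in range(n):
        x0=np.clip(mid+rng.normal(0,.6,7),lo+.01,hi-.01) if (q0 is None or k) else np.clip(q0,lo+.01,hi-.01)
        def f(q):
            a,b=fk(q,s,L,Off); return np.r_[(a-p)/100,(b.inv()*Rr).as_rotvec()*2,(q-mid)*reg]
        r=least_squares(f,x0,bounds=(lo,hi),max_nfev=60); a,b=fk(r.x,s,L,Off)
        e=np.linalg.norm(a-p)+100*(b.inv()*Rr).magnitude()
        if best[1] is None or e<best[0]-.5: best=(e,r.x)
    return best
E
cat > t1.py <<'E'
from ik import *
for nm,x,y in(("A",667,29),("B",656,-69),("C",650.5,-162)):
  for t in(30,35,40):
    for h in(0,1):
      Rr=Rt(t)*(Z if h else R.identity()); g=np.array([x,y,139.])+Rr.apply([0,0,5])
      o=[]
      for bk,up in((0,0),(90,0),(0,20)):
        e,q=ik(g-Rr.apply([0,0,bk])+[0,0,up],Rr); o.append((round(float(e),1),np.round(q,2).tolist() if bk==90 else ''))
      print(nm,t,h,o)
E
time python3 t1.py
```

```text
A 30 0 [(0.0, ''), (0.5, [0.14, 0.43, -0.39, 2.12, 1.22, 0.27, -2.9]), (7.0, '')]
A 30 1 [(0.0, ''), (0.0, [0.15, 0.43, -0.39, 2.12, 1.25, 0.27, 0.21]), (0.0, '')]
A 35 0 [(23.2, ''), (14.9, [0.16, 0.43, -0.41, 2.13, 1.23, 0.27, -2.9]), (19.6, '')]
A 35 1 [(0.0, ''), (0.0, [0.29, 0.47, -0.6, 2.22, 1.84, 0.39, -0.37]), (0.0, '')]
A 40 0 [(0.0, ''), (29.4, [0.18, 0.43, -0.43, 2.14, 1.25, 0.27, -2.9]), (0.0, '')]
A 40 1 [(0.0, ''), (0.0, [0.51, 0.6, -0.99, 2.32, 2.02, 0.71, -0.52]), (0.0, '')]
B 30 0 [(17.0, ''), (0.0, [0.54, 0.46, -0.63, 2.14, 1.28, 0.27, -2.75]), (3.8, '')]
B 30 1 [(0.0, ''), (0.0, [0.54, 0.46, -0.63, 2.14, 1.28, 0.27, 0.39]), (0.0, '')]
B 35 0 [(16.5, ''), (10.9, [0.62, 0.48, -0.71, 2.17, 1.46, 0.27, -2.9]), (16.0, '')]
B 35 1 [(0.0, ''), (0.0, [0.66, 0.51, -0.8, 2.24, 1.88, 0.36, -0.19]), (0.0, '')]
B 40 0 [(26.9, ''), (0.0, [0.43, 0.46, -0.45, 2.34, 2.7, 0.35, 2.11]), (24.5, '')]
B 40 1 [(0.0, ''), (0.0, [0.8, 0.62, -1.04, 2.33, 2.13, 0.59, -0.4]), (0.0, '')]
C 30 0 [(0.0, ''), (2.7, [0.14, 0.43, 0.21, 2.09, -1.06, 0.27, -0.29]), (0.0, '')]
C 30 1 [(0.0, ''), (0.0, [0.83, 0.52, -0.76, 2.09, 1.11, 0.27, 0.76]), (0.0, '')]
C 35 0 [(25.5, ''), (0.0, [1.07, 0.68, -1.15, 2.18, 1.69, 0.49, -2.9]), (0.6, '')]
C 35 1 [(0.0, ''), (0.0, [0.92, 0.55, -0.86, 2.19, 1.79, 0.27, 0.11]), (0.0, '')]
C 40 0 [(13.4, ''), (11.4, [1.14, 0.72, -1.21, 2.2, 1.76, 0.49, -2.9]), (11.4, '')]
C 40 1 [(0.0, ''), (0.0, [1.05, 0.66, -1.06, 2.28, 2.14, 0.45, -0.19]), (0.0, '')]
real	0m10.457s
user	0m10.989s
sys	0m0.048s
```

```bash
python3 -c "
from h import *
Rr=Rt(35)*Z; g=np.array([656,-69,139.])+Rr.apply([0,0,5]); print(g)
go((g-Rr.apply([0,0,80]),Rr))"
```

```text
[658.86724984 -69.0602211  134.90423978]
[-0.0333  0.0721  0.1118] [-0.0456 -0.0799 -0.0331] rows>= 1.2
```

Emit:
move_arm(rows="-0.033 0.072 0.11 -0.045 -0.08 -0.033 -0.2; -0.033 0.072 0.11 -0.045 -0.08 -0.033 -0.2; -0.033 0.072 0.11 -0.045 -0.08 -0.033 -0.2; -0.033 0.072 0.11 -0.045 -0.08 -0.033 -0.2;-0.033 0.072 0.11 -0.045 -0.08 -0.033 -0.2")

```text
clock: 11.4
eef_pos: [609.2, -75.5, 201.9]
tool_rot: [-3.12, 0.59, 3.116]
force: [0.5, -1.4, -0.1]
width: 51.3
gripper_force: 0.0
```

```bash
python3 -c "
from h import *
log()
Rr=Rt(35)*Z; g=np.array([656,-69,139.])+Rr.apply([0,0,5])
go((g-Rr.apply([0,0,80]),Rr),(g,Rr))"
```

```text
11.4 q [ 0.536  0.479 -0.621  2.221  1.888  0.292 -0.221] p [609.2 -75.5 201.9] rot [-3.12   0.59   3.116] F [ 0.54 -1.43 -0.11] w 51.3
[-0.0073  0.0253  0.01  ] [-0.0153 -0.0131 -0.0023] rows>= 0.3
[-0.0128  0.0317  0.2766] [-0.0153 -0.0131 -0.0023] rows>= 2.0
```

Emit:
move_arm(rows="-0.007 0.025 0.01 -0.015 -0.013 0 -0.2; -0.01 0.028 0.06 -0.015 -0.013 0 -0.2; -0.011 0.03 0.12 -0.015 -0.013 0 -0.2;-0.011 0.03 0.15 -0.015 -0.013 0 -0.2;-0.011 0.03 0.15 -0.015 -0.013 0 -0.2")

```text
clock: 11.82
eef_pos: [637.0, -68.6, 164.6]
tool_rot: [3.139, 0.607, 3.115]
force: [-0.2, 0.0, 0.2]
width: 51.3
gripper_force: 0.0
```

```bash
python3 -c "
from h import *
log()
Rr=Rt(35)*Z; g=np.array([656,-69,139.])+Rr.apply([0,0,5])
go((g-Rr.apply([0,0,20]),Rr),(g,Rr))"
```

```text
11.82 q [ 0.58   0.617 -0.721  2.201  2.068  0.406 -0.355] p [637.  -68.6 164.6] rot [3.139 0.607 3.115] F [-0.23  0.05  0.25] w 51.3
[-0.0031 -0.0001  0.0564] [-0.0006 -0.0022 -0.003 ] rows>= 0.4
[-0.0033  0.      0.123 ] [-0.0006 -0.0022 -0.003 ] rows>= 0.9
```

Emit:
move_arm(rows="-0.003 0 0.05 0 0 0 -0.2; -0.003 0 0.09 0 0 0 -0.2; -0.003 0 0.12 0 0 0 -0.2; -0.003 0 0.12 0 0 0 -0.2")

```text
clock: 12.15
eef_pos: [658.8, -68.6, 137.6]
tool_rot: [-3.142, 0.61, 3.117]
force: [0.7, 0.8, -0.9]
width: 51.4
gripper_force: 0.0
```

Emit:
move_arm(rows="0 0 0 0 0 0 0.3; 0 0 0 0 0 0 1; 0 0 0 0 0 0 1; 0 0 0 0 0 0 1; 0 0 0 0 0 0 1; 0 0 0 0 0 0 1")

```text
clock: 12.65
eef_pos: [659.0, -68.4, 139.6]
tool_rot: [-3.14, 0.613, 3.119]
force: [-0.2, 0.7, -1.0]
width: -0.0
gripper_force: 0.0
```

```bash
python3 -c "
from h import *
log()
s=R.from_euler('xyz',[3.139,.607,3.115]); 
from cell import *
p=read_state()['eef_pos']
go((p+[0,0,10],R.from_euler('xyz',read_state()['tool_rot'])))"
```

```text
12.65 q [ 0.568  0.697 -0.729  2.168  2.121  0.462 -0.377] p [659.  -68.4 139.6] rot [-3.14   0.613  3.119] F [-0.23  0.66 -0.98] w -0.0
[-0.0192 -0.     -0.0273] [0. 0. 0.] rows>= 0.2
```

The fingers closed on nothing (width 0). I'll check the calibration against the arm's own features before trying again.

```bash
python3 - <<'E'
from h import *
from cell import *
t=ld("top5"); s=ld("scene0")
print("base top",proj(t,[0,0,0]),"scene",proj(s,[0,0,0]))
print("gripper scene c3: seen col ~329.3", proj(s,[598,13,230]))
d=get_image("scene"); np.savez("pics/s6.npz",**d); e=get_image("top"); np.savez("pics/t6.npz",**e)
print("now tcp scene",proj(s,[659,-68.4,139.6]),"top",proj(t,[659,-68.4,139.6]), "knobtop B scene",proj(s,[656,-69,153]))
b=cv2.resize(d["img"][235:285,250:350,::-1],(800,400),interpolation=cv2.INTER_CUBIC)
c=cv2.resize(t["img"][390:480,270:390,::-1],(266,200),interpolation=cv2.INTER_CUBIC)
c2=cv2.resize(s["img"][110:190,270:390,::-1],(266,200)); c3=cv2.resize(e["img"][205:265,300:380,::-1],(266,200))
cv2.imwrite("pics/c6.png",np.vstack([b,np.hstack([c,c2,c3,c3[:,:2]])]))
E
```

```text
base top [323.94296434 450.5522556 ] scene [324.34557912 161.35728362]
gripper scene c3: seen col ~329.3 [327.67069773 222.59360701]
now tcp scene [301.41210484 255.59592537] top [348.39433527 235.20334567] knobtop B scene [301.21591551 252.07375436]
```

View pics/c6.png

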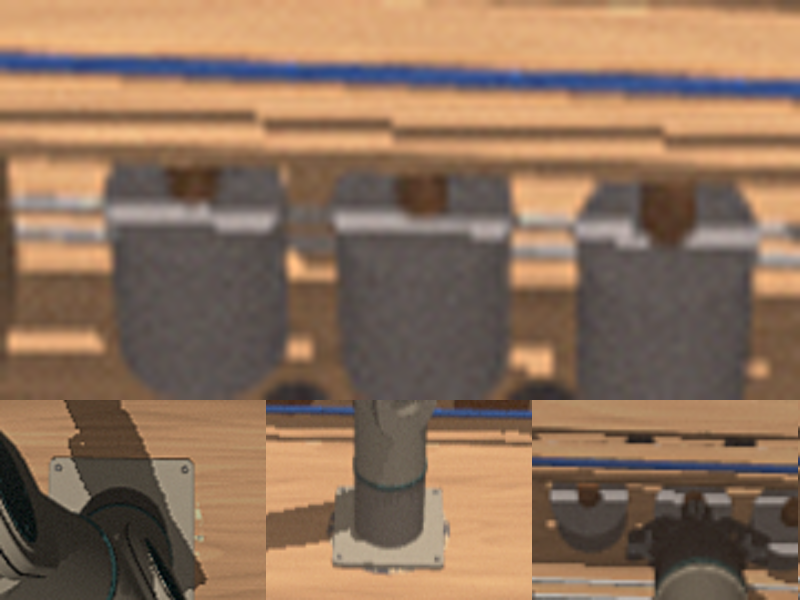

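```bash
python3 - <<'E'
from h import *
s=ld("scene0"); t=ld("top5")
for n,u,v,bu,bv in(("C",192,200,202,396),("B",423,215,424,395),("A",668,246,665,400)):
    print(n,"knob base rear->ctr",onz(s,250+u/8,235+v/8,115)-[11,0,0],"(z=100:",onz(s,250+u/8,235+v/8,100)-[11,0,0])
# bottoms from first crop: scale5 origin (230,205)
for n,u,v in(("C",222,402),("B",365,410),("A",515,424)): print(n,"bottom",onz(s,230+u/5,205+v/5,20)-[36,0,0])
# two-view: lid widest columns -> ; ray closest approach of knob base points
def tri(a,b):
    o1,d1=a;o2,d2=b;d1=d1/np.linalg.norm(d1);d2=d2/np.linalg.norm(d2)
    A=np.c_[d1,-d2];x=np.linalg.lstsq(A,o2-o1,rcond=None)[0];p=o1+x[0]*d1;q=o2+x[1]*d2;return (p+q)/2,np.linalg.norm(p-q)
# rail right end (front rail top): top (416,227.6); scene front rail (far one) left end (230+67/5,205+53/5)
print("rail end",tri(ray(t,220+786/4,205+88/4),ray(s,230+67/5,205+54/5)))
# track rib ends right: top5 (732,229),(732,247) /4
for y in(229,247): print("rib",onz(t,220+732/4,205+y/4,26))
for p in((0,66),(600,85)):print("rail line",onz(t,220+p[0]/4,205+p[1]/4,302))
E
```

```text
C knob base rear->ctr [ 647.57209283 -157.27507434  115.        ] (z=100: [ 634.32588871 -158.94593644  100.        ]
B knob base rear->ctr [652.93546027 -63.75206025 115.        ] (z=100: [639.74869403 -64.38648203 100.        ]
A knob base rear->ctr [666.6160492  34.9352081 115.       ] (z=100: [653.58089391  35.3944579  100.        ]
C bottom [ 650.97012576 -158.24818282   20.        ]
B bottom [655.07573117 -63.14892064  20.        ]
A bottom [664.08422492  36.21131228  20.        ]
rail end (array([ 647.31687624, -245.04150498,  300.46476052]), np.float64(6.950639811476286))
rib [ 594.98249366 -255.01631459   26.        ]
rib [ 579.86575763 -254.7001367    26.        ]
rail line [656.58416491 293.54826293 302.        ]
rail line [ 647.78173644 -120.4747457   302.        ]
```

Both views agree on the canister positions, and the base plate projects where it should. So the fingertips must sit farther back than assumed, which would also explain the missed tab. I'll feel for the knob's top gently.

Emit:
move_arm(rows="0.006 0 0.008 0 0 0 1; 0.006 0 0.008 0 0 0 1")

```text
clock: 12.92
eef_pos: [660.5, -68.2, 138.0]
tool_rot: [-3.138, 0.617, 3.12]
force: [-4.3, -0.8, 10.8]
width: 0.1
gripper_force: 5.8
```

Emit:
move_arm(rows="0.006 0 0.008 0 0 0 1; 0.006 0 0.008 0 0 0 1")

```text
clock: 13.08
eef_pos: [662.7, -68.0, 138.1]
tool_rot: [-3.136, 0.623, 3.123]
force: [-7.9, -1.4, 23.9]
width: 0.0
gripper_force: 12.3
```

Emit:
move_arm(rows="0.006 0 0.008 0 0 0 1; 0.006 0 0.008 0 0 0 1")

```text
clock: 13.25
eef_pos: [665.2, -67.9, 138.3]
tool_rot: [-3.134, 0.63, 3.125]
force: [-11.5, -0.3, 36.5]
width: -0.1
gripper_force: 18.4
```

```bash
python3 - <<'E'
from h import *
t=ld("top5"); e=ld("t6"); 
for n,d in(("t5",t),("t6",e)):
    i=d["img"].astype(int); print(n,"R-B")
    for v in range(226,248,1): print(v,' '.join(f"{a:3d}" for a in (i[v,338:360,0]-i[v,338:360,2])),'|',' '.join(f"{a:3d}" for a in i[v,338:360,1]))
for a in(-25,-18,0,14): 
    p=np.array([659,-68.4,139.6])+a*np.array([.574,0,-.819]); print(a,p,proj(e,p))
E
```

```text
t5 R-B
226  83  85  85  83  82  84  79  58  57  57  55  54  52  54  47  27  25  25  25  24  22  25 | 134 135 133 134 135 133 124 101 101 105 102 103 105 104  94  74  78  81  77  77  78  80
227  56  56  54  56  57  57  57  49  51  48  52  50  50  50  52  46  45  47  46  45  47  44 |  88  89  86  86  89  93  84  78  81  80  83  81  78  84  81  76  76  74  78  77  75  78
228  41  41  38  40  42  41  39  39  42  41  42  42  40  43  43  43  44  40  47  44  42  46 |  70  69  70  65  67  64  72  67  69  68  73  67  70  68  69  71  70  69  65  71  70  68
229  38  39  39  40  41  41  42  44  47  42  45  45  47  45  42  45  43  44  42  43  43  44 |  60  64  66  66  69  72  73  73  72  75  73  70  71  72  76  71  74  73  72  71  72  70
230  47  36  30  30  31  34  33  35  31  35  37  34  33  35  36  35  35  35  37  35  31  30 |  79  64  54  54  56  59  60  57  60  56  56  57  57  53  54  56  56  55  54  52  53  49
231  74  24  14  13  14  13  16  12  13  15  13  11  12  15  14  13  16  16  19  22  46  66 | 117  65  59  57  58  62  63  65  67  69  70  69  67  68  64  61  65  64  60  69  84 107
2
[... 6444 characters left out ...]
 15  13  15  15   9  19 |  42  42  43  39  42  41  38  40  41  38  39  41  41  39  41  40  40  40  37  38  46  45
246  14  14  14  16  14  16  14  15  15  15  16  14  14  15  14  13  16  14  14  15  11  19 |  37  38  38  40  36  41  39  37  42  44  38  39  42  38  42  42  41  42  35  40  42  44
247  14  13  15  14  13  14  17  13  13  14  17  15  14  14  14  13  12  13  15  13  15  19 |  38  41  42  40  43  40  36  42  40  41  41  40  37  35  39  39  39  40  35  42  37  37
-25 [644.65  -68.4   160.075] [348.68817225 238.29003511]
-18 [648.668 -68.4   154.342] [348.60493066 237.41560153]
0 [659.  -68.4 139.6] [348.39433527 235.20334567]
14 [667.036 -68.4   128.134] [348.23389209 233.51792721]
```

The top view shows the knob's far half still visible past the fingertips, at rows 232-234 with the finger end at row 235. The true tips are therefore about 20 mm behind the reported TCP, so I need to reach about 34 mm deeper. I'll back off and re-approach.

Emit:
move_arm(rows="-0.01 0 -0.05 0 0 0 1; -0.01 0 -0.16 0 0 0 0.4; -0.01 0 -0.2 0 0 0 -0.2; -0.01 0 -0.2 0 0 0 -0.2; -0.01 0 -0.2 0 0 0 -0.2; -0.01 0 -0.2 0 0 0 -0.2")

```text
clock: 13.75
eef_pos: [627.0, -67.8, 180.4]
tool_rot: [-3.14, 0.612, 3.118]
force: [-0.2, -0.2, 0.0]
width: 51.3
gripper_force: 0.0
```

```bash
cat >> h.py <<'E'
GB=39.  # true grasp point behind reported TCP
def gp(x,y,z,tilt,yaw=YAW): # TCP pose for grasp point
    Rr=Rt(tilt,yaw)*Z; return np.array([x,y,z])+Rr.apply([0,0,GB]),Rr
def bk(P,d): return P[0]-P[1].apply([0,0,d]),P[1]
E
python3 -c "
from h import *
log(); P=gp(656,-66,142,36)
go(bk(P,80),bk(P,25),P)
from ik import ik
print(ik(*P),ik(P[0]+[-130,0,20],P[1]))"
```

```text
13.75 q [ 0.585  0.571 -0.718  2.218  2.042  0.38  -0.343] p [627.  -67.8 180.4] rot [-3.14   0.612  3.118] F [-0.15 -0.2   0.03] w 51.3
[-0.0033  0.0082  0.0234] [-0.0017 -0.0103 -0.0013] rows>= 0.2
[-0.0063  0.0087  0.2068] [-0.0017 -0.0103 -0.0013] rows>= 1.5
[-0.0076  0.0089  0.2901] [-0.0017 -0.0103 -0.0013] rows>= 2.1
(np.float64(0.013643625058629132), array([ 0.5557685 ,  0.78252998, -0.73126777,  2.14565155,  2.22135711,
        0.52300863, -0.44034755])) (np.float64(5.110907062372025), array([ 0.85905484,  0.85547285, -1.21      ,  2.43      ,  2.07700792,
        0.85931882, -0.3211552 ]))
```

Emit:
move_arm(rows="-0.004 0.008 0.05 0 -0.01 0 -0.2; -0.005 0.009 0.12 0 -0.01 0 -0.2; -0.006 0.009 0.19 0 -0.01 0 -0.2; -0.007 0.009 0.24 0 -0.01 0 -0.2; -0.0075 0.009 0.27 0 -0.01 0 -0.2; -0.0075 0.009 0.29 0 -0.01 0 -0.2; -0.0075 0.009 0.29 0 -0.01 0 -0.2")

```text
clock: 14.33
eef_pos: [678.5, -66.0, 109.3]
tool_rot: [3.141, 0.626, 3.117]
force: [-0.6, -0.7, 0.6]
width: 51.4
gripper_force: 0.0
```

Emit:
move_arm(rows="0 0 0 0 0 0 0.1; 0 0 0 0 0 0 0.3; 0 0 0 0 0 0 1; 0 0 0 0 0 0 1; 0 0 0 0 0 0 1")

```text
clock: 14.75
eef_pos: [678.8, -66.7, 112.0]
tool_rot: [-3.139, 0.629, 3.119]
force: [-1.4, -1.4, 2.9]
width: 20.0
gripper_force: 58.6
```

```bash
python3 -c "
from h import *
log()
from cell import *
s=read_state();p=s['eef_pos'];Rr=R.from_euler('xyz',s['tool_rot'])
go((p+[0,0,10],Rr))"
```

```text
14.75 q [ 0.566  0.786 -0.752  2.146  2.201  0.539 -0.42 ] p [678.8 -66.7 112. ] rot [-3.139  0.629  3.119] F [-1.37 -1.36  2.87] w 20.0
[-0.0196 -0.0001 -0.0269] [0. 0. 0.] rows>= 0.2
```

Emit:
move_arm(rows="-0.007 0 -0.01 0 0 0 1; -0.014 0 -0.02 0 0 0 1; -0.02 0 -0.027 0 0 0 1; -0.024 0 -0.032 0 0 0 1; -0.024 0 -0.032 0 0 0 1; -0.024 0 -0.032 0 0 0 1; -0.024 0 -0.032 0 0 0 1; -0.024 0 -0.032 0 0 0 1; -0.024 0 -0.032 0 0 0 1")

```text
clock: 15.5
eef_pos: [678.6, -66.1, 122.9]
tool_rot: [-3.14, 0.628, 3.119]
force: [-0.9, -0.2, -5.7]
width: 20.4
gripper_force: 58.8
```

```bash
python3 -c "
from h import *
log()"
```

```text
15.5 q [ 0.561  0.758 -0.741  2.14   2.168  0.508 -0.399] p [678.6 -66.1 122.9] rot [-3.14   0.628  3.119] F [-0.86 -0.17 -5.74] w 20.4
```

The lift force of 5.7 N is about 0.58 kg, so this one is the full canister. Now I'll plan the carry.

```bash
cat > t2.py <<'E'
from ik import *
q0=np.array([0.561,0.758,-0.741,2.14,2.168,0.508,-0.399])
T=36
gz=142+11
for x in(600,570,550,530,510):
    P=gp(x,-66,gz+10,T); e,q=ik(*P,q0=q0,n=4); P2=gp(x,-66,gz+60,T); e2,q2=ik(*P2,q0=q0,n=4); P3=gp(x,-66,gz+10,T,yaw=-.7); e3,q3=ik(*P3,q0=q0,n=4)
    print(x,round(e,1),np.round(q,2),"| high",round(e2,1),np.round(q2,2),"| yaw-.7",round(e3,1))
print("pan")
for yaw in np.arange(-3,3.2,.4):
    o=[]
    for z in(180,220):
        P=gp(424,249,z,T,yaw); e,q=ik(*P,q0=q0,n=8); o+= [round(e,1),np.round(q,2)]
    print(round(yaw,2),o)
E
python3 t2.py
```

```text
600 0.0 [ 0.71  0.78 -0.96  2.28  2.15  0.66 -0.37] | high 0.0 [ 0.74  0.65 -0.97  2.24  1.97  0.54 -0.23] | yaw-.7 0.0
570 0.0 [ 0.74  0.77 -0.99  2.35  2.19  0.7  -0.43] | high 0.0 [ 0.79  0.65 -1.03  2.31  2.01  0.58 -0.29] | yaw-.7 0.0
550 0.0 [ 0.78  0.79 -1.05  2.4   2.19  0.76 -0.43] | high 0.0 [ 0.84  0.66 -1.1   2.36  2.01  0.63 -0.3 ] | yaw-.7 0.0
530 3.2 [ 0.86  0.86 -1.21  2.43  2.09  0.87 -0.33] | high 0.0 [ 0.87  0.67 -1.16  2.41  2.02  0.67 -0.32] | yaw-.7 0.0
510 11.8 [ 0.88  0.82 -1.21  2.43  2.02  0.81 -0.29] | high 3.8 [ 0.91  0.66 -1.21  2.43  1.98  0.68 -0.29] | yaw-.7 0.0
pan
-3.0 [np.float64(0.0), array([-0.36,  0.82, -0.19,  1.54, -0.09,  1.38, -1.91]), np.float64(0.0), array([-0.45,  0.77, -0.03,  1.52, -0.17,  1.46, -1.83])]
-2.6 [np.float64(0.0), array([-0.43,  0.84, -0.25,  1.51,  0.11,  1.44, -1.75]), np.float64(0.0), array([-0.6 ,  0.78,  0.04,  1.49, -0.04,  1.5 , -1.57])]
-2.2 [np.float64(0.0), array([-0.5 ,  0.83, -0.34,  1.55,  0.33,  1.45, -1.59]), np.float64(0.0), array([-0.59,  0.77, -0.18,  1.52,  0.23,  1.49, -1.48])]
-1.8 [np.float64(0.0), arra
[... 1295 characters left out ...]
36]), np.float64(0.0), array([ 0.25,  0.52, -0.65,  2.27, -1.06,  0.29, -2.6 ])]
1.8 [np.float64(0.0), array([ 0.54,  0.93, -1.21,  2.1 ,  0.5 ,  0.5 ,  2.53]), np.float64(0.0), array([ 0.55,  0.84, -1.21,  2.07,  0.3 ,  0.55,  2.68])]
2.2 [np.float64(0.0), array([-0.41,  0.69,  0.29,  1.93, -0.86,  1.08, -2.04]), np.float64(0.0), array([-0.42,  0.63,  0.3 ,  1.91, -0.81,  1.14, -2.11])]
2.6 [np.float64(0.0), array([-0.49,  0.76,  0.32,  1.76, -0.66,  1.26, -1.9 ]), np.float64(0.0), array([-0.35,  0.68,  0.1 ,  1.73, -0.53,  1.26, -2.07])]
3.0 [np.float64(0.0), array([-0.52,  0.8 ,  0.22,  1.62, -0.43,  1.36, -1.8 ]), np.float64(0.0), array([-0.62,  0.77,  0.4 ,  1.6 , -0.5 ,  1.47, -1.73])]
```

```bash
python3 -c "
from h import *
P=gp(656,-66,153,36)
A=[gp(656,-66,163,36),gp(610,-66,165,36),gp(550,-62,170,36)]
from cell import read_state
s=read_state(); b=(s['eef_pos'],R.from_euler('xyz',s['tool_rot']))
d=b[0]-P[0]; print(d)
go(*[(a[0]+d,b[1]) for a in A])"
```

```text
[-0.26917152  0.35479093  1.42099562]
[-0.0196 -0.     -0.027 ] [0. 0. 0.] rows>= 0.2
[ 0.1006 -0.0037 -0.1224] [0. 0. 0.] rows>= 1.1
[ 0.2529  0.0049 -0.2535] [0. 0. 0.] rows>= 2.6
```

Emit:
move_arm(rows="-0.01 0 -0.014 0 0 0 1; -0.02 0 -0.027 0 0 0 1; 0 0 -0.045 0 0 0 1; 0.03 0 -0.07 0 0 0 1; 0.065 0 -0.095 0 0 0 1; 0.1 0 -0.122 0 0 0 1; 0.135 0 -0.153 0 0 0 1; 0.17 0 -0.183 0 0 0 1; 0.205 0 -0.213 0 0 0 1; 0.235 0 -0.24 0 0 0 1; 0.252 0 -0.253 0 0 0 1; 0.252 0 -0.253 0 0 0 1")

```text
clock: 16.5
eef_pos: [571.2, -63.5, 140.0]
tool_rot: [-3.14, 0.627, 3.12]
force: [-1.3, 0.8, -5.7]
width: 20.4
gripper_force: 58.9
```

```bash
python3 -c "
from h import *
log()
for a in ((545,-20,175,36,-.2),(525,110,185,36,-.55),(505,245,195,36,-.9)):
  go(gp(*a))"
```

```text
16.5 q [ 0.68   0.684 -0.882  2.4    2.286  0.632 -0.576] p [571.2 -63.5 140. ] rot [-3.14   0.627  3.12 ] F [-1.34  0.79 -5.69] w 20.4
[ 0.0056  0.1296 -0.0185] [ 0.0655 -0.001   0.0918] rows>= 1.4
[ 0.0552  0.5363 -0.0962] [ 0.1963 -0.0008  0.2722] rows>= 4.2
[ 0.1116  0.9643 -0.1789] [ 0.3272 -0.0006  0.4525] rows>= 7.1
```

Emit:
move_arm(rows="0.003 0.06 -0.01 0.03 0 0.04 1; 0.006 0.13 -0.02 0.06 0 0.085 1; 0.015 0.21 -0.035 0.09 0 0.125 1; 0.025 0.3 -0.052 0.12 0 0.165 1; 0.036 0.39 -0.07 0.15 0 0.206 1; 0.048 0.48 -0.087 0.18 0 0.247 1; 0.06 0.57 -0.104 0.208 0 0.287 1; 0.072 0.66 -0.121 0.236 0 0.326 1; 0.083 0.75 -0.138 0.264 0 0.365 1; 0.094 0.83 -0.153 0.29 0 0.4 1; 0.104 0.9 -0.167 0.31 0 0.43 1; 0.11 0.96 -0.178 0.327 0 0.453 1")

```text
clock: 17.5
eef_pos: [521.6, 230.0, 163.6]
tool_rot: [3.136, 0.625, 2.237]
force: [0.7, -1.1, -4.4]
width: 20.2
gripper_force: 59.6
```

```bash
python3 -c "
from h import *
log()
from cell import *
d=get_image('top'); np.savez('pics/t7.npz',**d)
for a in ((424,248,195,36,-.9),):
  go(gp(*a))"
```

```text
17.5 q [-0.326  0.806 -0.861  1.876  1.173  1.392 -1.106] p [521.6 230.  163.6] rot [3.136 0.625 2.237] F [ 0.65 -1.06 -4.43] w 20.2
[ 0.1276 -0.2295 -0.0937] [ 0.0047 -0.0058 -0.0033] rows>= 2.0
```

Emit:
move_arm(rows="0.02 -0.035 -0.015 0 0 0 1; 0.04 -0.07 -0.03 0 0 0 1; 0.065 -0.115 -0.045 0 0 0 1; 0.085 -0.155 -0.065 0 0 0 1; 0.105 -0.19 -0.08 0 0 0 1; 0.12 -0.22 -0.09 0 0 0 1; 0.128 -0.23 -0.094 0 0 0 1; 0.128 -0.23 -0.094 0 0 0 1; 0.128 -0.23 -0.094 0 0 0 1")

```text
clock: 18.3
eef_pos: [438.9, 220.7, 163.8]
tool_rot: [3.138, 0.628, 2.238]
force: [-0.3, -0.7, -4.1]
width: 20.4
gripper_force: 59.6
```

```bash
python3 -c "
from h import *
log()
from cell import *
d=get_image('top'); e=get_image('scene'); np.savez('pics/t8.npz',**d); np.savez('pics/s8.npz',**e)
q=proj(d,[424,249,50]).astype(int); r=proj(e,[424,249,50]).astype(int); print(q,r)
a=cv2.resize(d['img'][q[1]-35:q[1]+25,q[0]-30:q[0]+30,::-1],(400,400),interpolation=cv2.INTER_CUBIC)
b=cv2.resize(e['img'][r[1]-40:r[1]+20,r[0]-30:r[0]+30,::-1],(400,400),interpolation=cv2.INTER_CUBIC)
cv2.imwrite('pics/c8.png',np.hstack([a,b]))
for a in ((424,248,174,36,-.9),(424,248,164,36,-.9)):
  go(gp(*a))"
```

```text
18.3 q [-0.391  0.757 -0.899  2.039  1.111  1.374 -1.28 ] p [438.9 220.7 163.8] rot [3.138 0.628 2.238] F [-0.34 -0.73 -4.07] w 20.4
[247 311] [392 225]
[0.0635 0.0181 0.0416] [ 0.0003 -0.0002 -0.0021] rows>= 0.6
[0.0831 0.018  0.0686] [ 0.0003 -0.0002 -0.0021] rows>= 0.8
```

View pics/c8.png

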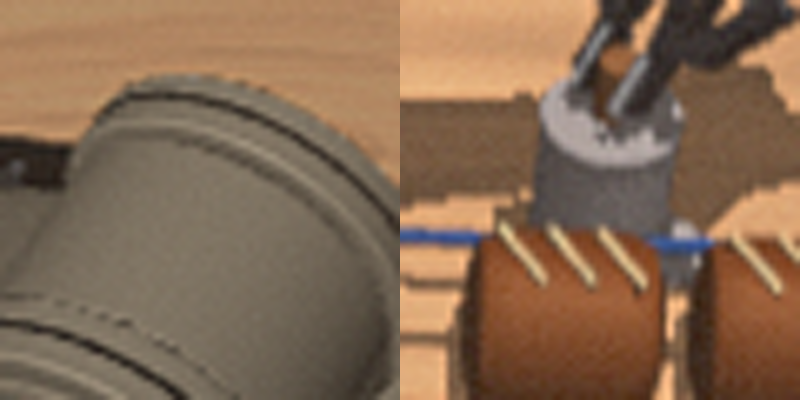

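The top view is blocked by the wrist. The scene crop shows the full canister hanging upright over the pan: lid centre at about scene (393.5,202.3), knob top at about (395.3,193.3).

```bash
python3 -c "
from h import *
e=ld('s8')
print('lid',onz(e,393.5,202.3,167)); c=onz(e,393.5,202.3,167)
print('knob pred',proj(e,c+[0,0,38]),'base pred',proj(e,c-[0,0,95]),'lid sides at z', [proj(e,c+[0,s*37.5,0]) for s in(-1,1)])
from cell import read_state
s=read_state(); P=gp(424,248,195,36,-.9); print('grasp now',s['eef_pos']-R.from_euler('xyz',s['tool_rot']).apply([0,0,39]))
s0=ld('scene0')
h=s0['img'].astype(int); print('pan scene pred',proj(s0,[424,249,50]))
for v in range(212,232,2): print(v,h[v,372:412:2].sum(2)-0, (h[v,372:412:2].max(1)-h[v,372:412:2].min(1)))
" | head -40
```

```text
lid [427.89322031 239.83036525 167.        ]
knob pred [394.71392206 194.03209523] base pred [390.61168485 221.97203281] lid sides at z [array([382.59809742, 202.07326543]), array([404.40540161, 202.52680734])]
grasp now [424.68616497 238.25447344 195.29114299]
pan scene pred [392.44610612 225.62461256]Traceback (most recent call last):
  File "<string>", line 10, in <module>
    for v in range(212,232,2): print(v,h[v,372:412:2].sum(2)-0, (h[v,372:412:2].max(1)-h[v,372:412:2].min(1)))
                                       ~~~~~~~~~~~~~~~~~~^^^
    return umr_sum(a, axis, dtype, out, keepdims, initial, where)
numpy.exceptions.AxisError: axis 2 is out of bounds for array of dimension 2
```

Emit:
move_arm(rows="0.01 0.015 -0.01 0 0 0 1; 0.03 0.018 0.005 0 0 0 1; 0.045 0.018 0.02 0 0 0 1; 0.055 0.018 0.032 0 0 0 1; 0.0605 0.018 0.0375 0 0 0 1; 0.0605 0.018 0.0375 0 0 0 1; 0.0605 0.018 0.0375 0 0 0 1")

```text
clock: 18.98
eef_pos: [437.3, 229.8, 143.7]
tool_rot: [3.141, 0.628, 2.24]
force: [-0.4, -0.3, -4.3]
width: 20.1
gripper_force: 59.8
```

```bash
python3 -c "
from h import *
log()
from cell import read_state
s=read_state(); Rr=R.from_euler('xyz',s['tool_rot']); print('grasp now',s['eef_pos']-Rr.apply([0,0,39]))
go((s['eef_pos']+[0,0,-10],Rr))"
```

```text
18.98 q [-0.42   0.798 -0.882  2.034  1.134  1.37  -1.318] p [437.3 229.8 143.7] rot [3.141 0.628 2.24 ] F [-0.45 -0.34 -4.26] w 20.1
grasp now [423.02241402 247.75985934 175.27550136]
[ 0.0196 -0.      0.027 ] [0. 0. 0.] rows>= 0.2
```

Emit:
move_arm(rows="0.004 0 0.0054 0 0 0 1; 0.008 0 0.011 0 0 0 1; 0.012 0 0.016 0 0 0 1; 0.016 0 0.0216 0 0 0 1; 0.018 0 0.0245 0 0 0 1; 0.018 0 0.0245 0 0 0 1")

```text
clock: 19.48
eef_pos: [437.5, 230.1, 135.0]
tool_rot: [3.139, 0.628, 2.239]
force: [-0.2, 0.9, -0.2]
width: 20.5
gripper_force: 60.0
```

```bash
python3 -c "
from h import *
log()"
```

```text
19.48 q [-0.425  0.813 -0.874  2.038  1.148  1.363 -1.335] p [437.5 230.1 135. ] rot [3.139 0.628 2.239] F [-0.24  0.9  -0.2 ] w 20.5
```

Emit:
move_arm(rows="0.002 0 0.003 0 0 0 1; 0.002 0 0.003 0 0 0 1; 0.002 0 0.003 0 0 0 0.3; 0.002 0 0.003 0 0 0 0.1; 0.002 0 0.003 0 0 0 -0.2; 0.002 0 0.003 0 0 0 -0.2; 0.002 0 0.003 0 0 0 -0.2; 0.002 0 0.003 0 0 0 -0.2")

```text
clock: 20.15
eef_pos: [437.4, 229.9, 133.8]
tool_rot: [3.14, 0.628, 2.239]
force: [0.1, -0.1, -0.8]
width: 51.6
gripper_force: 0.0
```

Emit:
move_arm(rows="0 0 -0.03 0 0 0 -0.2; 0 0 -0.08 0 0 0 -0.2; 0 0 -0.15 0 0 0 -0.2; 0 0 -0.25 0 0 0 -0.2; 0 0 -0.35 0 0 0 -0.2; 0 0 -0.4 0 0 0 -0.2; 0 0 -0.4 0 0 0 -0.2; 0 0 -0.4 0 0 0 -0.2")

```text
clock: 20.82
eef_pos: [393.6, 285.2, 231.1]
tool_rot: [3.138, 0.628, 2.239]
force: [0.3, -0.8, -0.9]
width: 51.3
gripper_force: 0.0
```

```bash
python3 -c "
from h import *
log()
from cell import *
d=get_image('top'); e=get_image('scene'); np.savez('pics/t9.npz',**d); np.savez('pics/s9.npz',**e)
# full canister: lid z=41+95=136; grey lid blob near prediction in scene
r=proj(e,[424,249,136]); print('lid pred scene',r,'knobtop pred',proj(e,[424,249,174]))
i=e['img'].astype(int)[160:235,365:425]; m=((i.max(2)-i.min(2)<22)&(i.sum(2)>300)).astype(np.uint8)
n,l,st,c=cv2.connectedComponentsWithStats(m)
for k in range(1,n):
  if st[k,4]>20: print(st[k],c[k]+[365,160],onz(e,*(c[k]+[365,160]),136))
hs=cv2.cvtColor(e['img'],cv2.COLOR_RGB2HSV)[185:222,375:412]; b=((hs[...,0]<16)&(hs[...,1]>110)&(hs[...,2]<190)).astype(np.uint8)
n,l,st,c=cv2.connectedComponentsWithStats(b)
for k in range(1,n):
  if st[k,4]>8: print('brown',st[k]+[375,185,0,0,0],c[k]+[375,185])
for a in ((520,330,330),): go((a,Rt(0,-.4)*Z))
"
```

```text
20.82 q [-0.505  0.687 -0.955  1.908  0.957  1.51  -1.23 ] p [393.6 285.2 231.1] rot [3.138 0.628 2.239] F [ 0.33 -0.76 -0.92] w 51.3
lid pred scene [395.08574833 208.16153144] knobtop pred [396.30653567 200.08516853]
[ 20  42  21  14 187] [395.09090909 209.42780749] [430.4487923  248.52873172 136.        ]
brown [375 188  37  34 467] [394.98286938 199.85010707]
brown [379 219   6   3  13] [381.15384615 220.15384615]
brown [387 219   5   3  13] [388.76923077 220.15384615]
[-0.3087  0.4255 -0.1877] [-0.1009  0.3923 -0.309 ] rows>= 6.4
```

```bash
python3 -c "
from ik import *
q0=np.array([-0.505,0.687,-0.955,1.908,0.957,1.51,-1.23])
Rr=Rt(0)*Z
for p in((560,315,320),(602,315,178),(600,130,178),(595,-50,178)): 
  e,q=ik(np.array(p,float),Rr,q0=q0); print(p,round(e,1),np.round(q,2))
go(([430,320,330],Rt(0,-.5)*Z),([560,318,320],Rr))
"
```

```text
(560, 315, 320) 0.0 [-0.15  0.61 -0.74  1.37  0.41  1.31  0.65]
(602, 315, 178) 0.0 [-0.05  0.86 -0.93  1.44  0.72  1.19  0.47]
(600, 130, 178) 0.0 [ 0.27  0.78 -0.94  1.64  0.69  1.09  0.68]
(595, -50, 178) 0.0 [ 0.61  0.78 -1.01  1.69  0.74  1.1   0.92]
[-0.1796  0.1694 -0.2817] [-0.0809  0.3954 -0.2475] rows>= 6.0
[-0.3813  0.5053 -0.0936] [-0.1767  0.3742 -0.5419] rows>= 8.6
```

Emit:
move_arm(rows="-0.05 0.05 -0.15 0 0 0 0.5; -0.18 0.17 -0.28 -0.05 0.2 -0.12 1; -0.18 0.17 -0.28 -0.08 0.395 -0.25 1; -0.25 0.3 -0.25 -0.08 0.395 -0.25 1; -0.38 0.5 -0.1 -0.18 0.374 -0.54 1; -0.38 0.5 -0.1 -0.18 0.374 -0.54 1; -0.38 0.5 -0.1 -0.18 0.374 -0.54 1; -0.38 0.5 -0.1 -0.18 0.374 -0.54 1; -0.38 0.5 -0.1 -0.18 0.374 -0.54 1; -0.38 0.5 -0.1 -0.18 0.374 -0.54 1; -0.38 0.5 -0.1 -0.18 0.374 -0.54 1; -0.38 0.5 -0.1 -0.18 0.374 -0.54 1")

```text
clock: 21.92
eef_pos: [559.1, 316.5, 319.7]
tool_rot: [3.137, -0.0, 3.116]
force: [0.2, 0.5, 0.3]
width: -0.0
gripper_force: 0.0
```

```bash
python3 -c "
from h import *
log(); go(([603,318,240],Rt(0)*Z),([603,318,178],Rt(0)*Z))"
```

```text
21.92 q [ 0.033  0.77  -1.209  1.371  0.711  1.468  0.407] p [559.1 316.5 319.7] rot [ 3.137 -0.     3.116] F [0.2  0.5  0.27] w -0.0
[-0.1463  0.0076  0.2655] [ 0.003  -0.0001 -0.003 ] rows>= 2.2
[-0.1463  0.0066  0.4722] [ 0.003  -0.0001 -0.003 ] rows>= 3.6
```

Emit:
move_arm(rows="-0.08 0 0.1 0 0 0 1; -0.146 0.005 0.2 0 0 0 1; -0.146 0.007 0.3 0 0 0 1; -0.146 0.007 0.38 0 0 0 1; -0.146 0.007 0.44 0 0 0 1; -0.146 0.007 0.47 0 0 0 1; -0.146 0.007 0.47 0 0 0 1; -0.146 0.007 0.47 0 0 0 1")

```text
clock: 22.58
eef_pos: [601.4, 321.9, 181.5]
tool_rot: [3.134, 0.003, 3.12]
force: [0.1, 0.6, 0.4]
width: 0.1
gripper_force: 0.0
```

```bash
python3 -c "
from h import *
log(); go(([600,130,178],Rt(0)*Z),([596,-50,178],Rt(0)*Z))"
```

```text
22.58 q [ 0.004  0.939 -1.118  1.437  0.854  1.289  0.371] p [601.4 321.9 181.5] rot [3.134e+00 3.000e-03 3.120e+00] F [0.05 0.63 0.38] w 0.1
[-0.0089 -0.6396  0.007 ] [ 0.0046  0.0016 -0.0001] rows>= 4.6
[-0.0082 -1.2397  0.0027] [ 0.0046  0.0016 -0.0001] rows>= 8.9
```

Emit:
move_arm(rows="-0.005 -0.05 0.004 0 0 0 1; -0.008 -0.1 0.006 0 0 0 1; -0.008 -0.16 0.006 0 0 0 1; -0.008 -0.22 0.006 0 0 0 1; -0.008 -0.29 0.006 0 0 0 1; -0.008 -0.36 0.006 0 0 0 1; -0.008 -0.43 0.006 0 0 0 1; -0.008 -0.5 0.006 0 0 0 1; -0.008 -0.57 0.006 0 0 0 1; -0.008 -0.64 0.006 0 0 0 1; -0.008 -0.7 0.006 0 0 0 1; -0.008 -0.74 0.006 0 0 0 1")

```text
clock: 23.58
eef_pos: [600.4, 99.7, 180.4]
tool_rot: [3.133, 0.007, 3.119]
force: [-0.1, 2.0, 3.5]
width: -0.0
gripper_force: 1.4
```

```bash
python3 -c "
from h import *
log(); go(([597,-20,178],Rt(0)*Z))"
```

```text
23.58 q [ 0.42   0.866 -1.165  1.662  0.848  1.193  0.598] p [600.4  99.7 180.4] rot [3.133 0.007 3.119] F [-0.13  1.99  3.54] w -0.0
[ 0.0025 -0.3992  0.0044] [ 0.0058  0.0042 -0.0007] rows>= 2.9
```

Emit:
move_arm(rows="0 -0.05 0 0 0 0 1; 0 -0.1 0 0 0 0 1; 0 -0.15 0 0 0 0 1; 0 -0.2 0 0 0 0 1; 0 -0.25 0 0 0 0 1; 0 -0.3 0 0 0 0 1; 0 -0.35 0 0 0 0 1; 0 -0.39 0 0 0 0 1; 0 -0.41 0 0 0 0 1; 0 -0.42 0 0 0 0 1")

```text
clock: 24.42
eef_pos: [597.3, -26.7, 177.8]
tool_rot: [3.134, 0.005, 3.119]
force: [2.0, 3.2, 1.4]
width: 0.2
gripper_force: 1.3
```

Emit:
move_arm(rows="0 -0.015 0 0 0 0 1; 0 -0.03 0 0 0 0 1; 0 -0.045 0 0 0 0 1; 0 -0.06 0 0 0 0 1")

```text
clock: 24.75
eef_pos: [596.6, -39.5, 177.6]
tool_rot: [3.126, 0.004, 3.123]
force: [1.7, 17.2, -2.4]
width: -0.0
gripper_force: 8.7
```

Emit:
move_arm(rows="0 0.06 0 0 0 0 1; 0 0.1 -0.05 0 0 0 1; 0.1 0.1 -0.25 0 0 0 1; 0.3 0.1 -0.45 0 0 0 1; 0.4 0.1 -0.5 0 0 0 1; 0.4 0.1 -0.5 0 0 0 1; 0.4 0.1 -0.5 0 0 0 1; 0.4 0.1 -0.5 0 0 0 1")

```text
clock: 25.42
eef_pos: [474.7, -13.3, 329.3]
tool_rot: [3.14, 0.005, 3.121]
force: [0.6, 0.1, -0.4]
width: 0.4
gripper_force: 0.0
```

```bash
python3 -c "
from h import *
log()
from cell import *
d=get_image('top'); e=get_image('scene'); np.savez('pics/t10.npz',**d); np.savez('pics/s10.npz',**e)
t0=ld('top0'); g=d['img'].astype(int)
# guard edge: bright grey strip rows 250-258
m=((g.max(2)-g.min(2)<25)&(g.sum(2)>400)); m[:249]=0; m[259:]=0; u=np.nonzero(m.sum(0)>1)[0]; print('bright cols',u.min(),u.max(), onz(d,u.max()+1,256,175))
# full canister lid on the pan in the top view
i=g[285:335,220:280]; k=((i.max(2)-i.min(2)<25)&(i.sum(2)>150)).astype(np.uint8)
print('lid pred',proj(d,[424,249,136]),'knob pred',proj(d,[424,249,174]))
hs=cv2.cvtColor(d['img'],cv2.COLOR_RGB2HSV)[290:330,225:270]; b=((hs[...,0]<16)&(hs[...,1]>110)).astype(np.uint8); b[0]=0
n,l,st,c=cv2.connectedComponentsWithStats(b)
for q in range(1,n):
  if 15<st[q,4]<200: print('brown',st[q]+[225,290,0,0,0],c[q]+[225,290],onz(d,*(c[q]+[225,290]),165))
# bystander/canister change
for n0,a,bb in(('top',t0,d),('scene',ld('scene0'),e)):
  df=(np.abs(a['img'].astype(int)-bb['img']).sum(2)>90).astype(np.uint8); n,l,st,c=cv2.connectedComponentsWithStats(df)
  print(n0,[(st[q].tolist()) for q in range(1,n) if st[q,4]>60])
"
```

```text
25.42 q [ 0.811  0.455 -1.225  1.797  0.458  1.211  1.002] p [474.7 -13.3 329.3] rot [3.14  0.005 3.121] F [ 0.61  0.06 -0.39] w 0.4
bright cols 294 592 [ 595.45840211 -798.81802645  175.        ]
lid pred [242.96434431 310.22161176] knob pred [240.6237038  309.42546598]
brown [239 307   8   7  45] [242.28888889 309.93333333] [423.11467551 245.70414643 165.        ]
top [[337, 231, 23, 5, 77], [304, 236, 336, 244, 15943], [280, 251, 21, 15, 126], [383, 254, 22, 16, 187], [244, 302, 21, 26, 221], [238, 306, 11, 9, 72], [309, 449, 27, 31, 269], [402, 452, 45, 28, 101], [289, 458, 21, 22, 172], [411, 465, 26, 15, 271], [481, 471, 13, 9, 77]]
scene [[121, 0, 223, 117, 5793], [273, 51, 18, 5, 69], [302, 59, 13, 24, 195], [282, 61, 24, 28, 231], [324, 94, 10, 16, 111], [134, 113, 45, 45, 976], [309, 118, 27, 27, 439], [301, 137, 10, 20, 107], [313, 145, 28, 24, 217], [146, 151, 155, 54, 1734], [243, 161, 71, 56, 1317], [384, 198, 22, 23, 262], [300, 200, 16, 13, 111], [280, 218, 19, 6, 87], [292, 257, 22, 5, 98], [292, 264, 22, 7, 145], [289, 277, 25, 4, 69]]
```

```bash
python3 -c "
from cell import *
print(finish_job())"
```

```text
the job is handed in; nothing more can be done
None
```

I handed the job in at about 25 s. The middle canister weighed in as the full one (about 0.45–0.58 kg) and is let go on the pan, within about 4 mm of its centre. The guard is pushed to its shut stop, and the other two canisters and the bystanders look unmoved in the pictures. I got no verdict back and did not measure how far the pan sank.

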